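# Load the brick sample cell and close its cover on the pin

## Task

Tip the six brick chips from the cup into the well of the steel sample cell and stand the cup back upright on the bench, clear of the cell. Then slide the cover over the cell's locating pin, which the cover hides, until its socket drops on and the cover lies square over the well; press it down against the sprung rim until it is flush on the cell, and finish while still holding it pressed down. Leave the brick, tester, straightedge and clamp alone.

Things in the scene. Friction and masses are not known exactly. Their poses are not given: they have to be found in the camera images.
- cell: the sample cell: a dark steel block fixed to the bench, 170 (its x) x 104 (y) x 66 mm high, origin under its centre, z up. Its flat top (the deck) is 66 mm up. An open well 110 x 84 mm, 60 mm deep (floor 6 mm up), is centred 20 mm to +x of the origin; a solid shoulder with the locating pin is at the -x end. A black sprung sealing rim runs round the well mouth and stands 5 mm above the deck (71 mm up), leaving a clear mouth 106 x 82 mm
- well_mouth (a point): centre of the well's mouth at deck height (axes as the cell)
- pin_tip (a point): tip of the upright steel locating pin: 14 mm diameter, 11 mm tall above the deck (77 mm above the bench), its top 4 mm tapering to 6 mm diameter; on the cell's x axis, 62 mm to -x of the cell's origin
- rim (a joint): how far the sprung rim is pushed down, m: 0 free, 0.005 when level with the deck. It pushes back with 7 N at once, rising to 12 N at 0.005; the cover's own weight does not sink it
- cover: the cell's cover: a loose flat aluminium plate 160 (x) x 100 (y) x 12 mm, about 0.45 kg, lying flat, origin under its centre. Near its -x end the underside has a blind round socket, 18 mm diameter and 12 mm deep, marked on top by a 28 mm round boss 4 mm high. Home, its axes agree with the cell's and its origin is 66 mm above the cell's origin (underside flat on the deck); dropped on the pin but not pressed it rests on the rim, 71 mm up; on top of the pin tip it is 77 mm up
- socket (a point): centre of the socket's mouth in the cover's underside, 62 mm to -x of the cover's origin
- cover_grip (a point): middle of the cover's black upright grip: 16 mm thick (cover x), 60 mm wide (y), standing 42 mm above the plate (12 to 54 mm above the underside). This point is 15 mm to +x of the origin and 40 mm above the underside
- cup: the loose aluminium sample cup, 0.16 kg, a flared round pan: 68 mm diameter at the foot, 110 mm at the rim, 45 mm high, 4 mm wall, origin under its centre, z up. A black upright handle tab is on its -x side (the side facing the robot at the start); it pours over the +x side of the rim
- cup_grip (a point): grasp point on the cup's tab: the tab is 16 mm thick (cup y), 36 mm long (x), from 20 to 60 mm up; this point is 78 mm to -x of the cup's origin and 45 mm up
- cup_lip (a point): the rim's point at +x of the cup, 55 mm from its axis and 45 mm up
- chip0: one of six like brick chips, 20 x 16 x 15 mm, 11 g, starting in the cup; origin at the middle of its underside
- chip1: one of six like brick chips, 20 x 16 x 15 mm, 11 g, starting in the cup; origin at the middle of its underside
- chip2: one of six like brick chips, 20 x 16 x 15 mm, 11 g, starting in the cup; origin at the middle of its underside
- chip3: one of six like brick chips, 20 x 16 x 15 mm, 11 g, starting in the cup; origin at the middle of its underside
- chip4: one of six like brick chips, 20 x 16 x 15 mm, 11 g, starting in the cup; origin at the middle of its underside
- chip5: one of six like brick chips, 20 x 16 x 15 mm, 11 g, starting in the cup; origin at the middle of its underside
- brick: glazed brown brick, 215 x 102 x 65 mm, lying flat beyond the work; bystander, leave alone
- tester: red plastic rebound tester body, a lying round bar 270 mm long, 54 mm high, with a steel plunger; bystander, leave alone
- straightedge: flat steel straightedge, 300 x 32 x 5 mm, lying on the bench; bystander, leave alone
Things that resemble listed ones, but are neither listed nor needed, are in the scene too. Leave any orange or pink look-alike of the cup alone.

How it is judged (in metres and radians):
On the way, in this order (a step that is already met when the one before it is completed fails the run):
1. all six chips lie in the well (x of chip0 in the frame of cell between -0.035 and 0.075 m and y of chip0 in the frame of cell between -0.042 and 0.042 m and z of chip0 in the frame of cell between 0 and 0.064 m and x of chip1 in the frame of cell between -0.035 and 0.075 m and y of chip1 in the frame of cell between -0.042 and 0.042 m and z of chip1 in the frame of cell between 0 and 0.064 m and x of chip2 in the frame of cell between -0.035 and 0.075 m and y of chip2 in the frame of cell between -0.042 and 0.042 m and z of chip2 in the frame of cell between 0 and 0.064 m and x of chip3 in the frame of cell between -0.035 and 0.075 m and y of chip3 in the frame of cell between -0.042 and 0.042 m and z of chip3 in the frame of cell between 0 and 0.064 m and x of chip4 in the frame of cell between -0.035 and 0.075 m and y of chip4 in the frame of cell between -0.042 and 0.042 m and z of chip4 in the frame of cell between 0 and 0.064 m and x of chip5 in the frame of cell between -0.035 and 0.075 m and y of chip5 in the frame of cell between -0.042 and 0.042 m and z of chip5 in the frame of cell between 0 and 0.064 m), for 0.2 s.
2. the cover has dropped over the pin, square over the well, the cup standing on the bench (horizontal distance between socket and pin_tip below 0.004 m and horizontal distance between cover and cell below 0.012 m and angle between the x axis of cover and the x axis of cell, either way round below 0.12 rad and angle between cup's own z axis and vertical below 0.15 rad and height (world z) of cup below 0.006 m and z of cover in the frame of cell below 0.0735 m), for 0.1 s.
At the end, for the whole second after the job is handed in: All six chips in the well; cup let go, upright on the bench, 130 mm or more from the cell centre; socket on the pin within 4 mm, cover square (0.12 rad), level (0.035 rad), flush within 1.6 mm, rim down over 3.5 mm, at rest, fingers still on it (over 2 N) (all of step 1 and horizontal distance between socket and pin_tip below 0.004 m and horizontal distance between cover and cell below 0.012 m and angle between the x axis of cover and the x axis of cell, either way round below 0.12 rad and z of cover in the frame of cell below 0.0676 m and angle between cover's own z axis and vertical below 0.035 rad and value of joint rim above 0.0035 m and contact force between the fingers and cover above 2 N and angle between cup's own z axis and vertical below 0.15 rad and height (world z) of cup below 0.006 m and horizontal distance between cup and cell above 0.13 m and contact force between the fingers and cup below 0.1 N and contact force between cup and cover below 0.1 N and linear speed of cover below 0.01 m/s); the arm keeps its last pose, push and grip.
It fails at once if a bystander (brick, tester, straightedge) is shifted more than 30 mm (distance of any of brick, tester, straightedge from where it was at the start of the episode above 0.03 m).
It also fails if it takes over 69 s, if anything falls off the work surface, if the arm or the gripper's body presses on something with over 40 N, if the wrist force passes 120 N, or if a joint passes its speed limit or range.

## Robot

A 6-joint arm with a two-finger parallel gripper is mounted at the origin on the work surface. World frame = base frame: x ahead of the robot, y to its left, z up, the work surface at z = 0. Lengths are in m, angles in degrees, forces in N, time in s.
With the tool pointing down it reaches from about 0.25 to 0.725 m from the base axis. Payload 9.7 kg.
Tool frame: the origin (TCP) lies midway between the tips of the shut fingers; the grasp point (between the pads) lies 19 mm behind it; z points along the fingers, y is the direction in which the jaws open and shut (so a half turn about z gives the same grasp; the last joint's range is limited). The gripper opens to 85 mm and grips with 20 to 120 N. Pads are 22 mm wide; open, the fingers measure 114 mm over their backs; the gripper's body (76 mm by 85 mm) begins 54 mm behind the grasp point. The pads swing forward as they close: fully open they stand 13 mm farther back than shut.
Start: joints at [68.526, 4.979, 10.078, 95.1, 0, 90], TCP at [0.201, 0.512, 0.231] pointing down, gripper open.
Joint ranges: [-179.16, 179.16], [-48.56, 103.87], [-65.8, 70.77], [-126.05, 130.52], [-82.76, 87.17], [-180, 180]. Speed limits (degrees/s): [127.2, 127.2, 147.25, 180, 180, 180].

## Interface

Orientations are given as [roll, pitch, yaw] about the fixed x, y, z axes, in that order (R = Rz(yaw) Ry(pitch) Rx(roll)).
In Python, from workcell import get_obs, camera, get_calibration, job_done gives the robot as it stands.
- The arm moves only by the tool play_rows, never from a script. Its argument "commands" is text: rows parted by semicolons, each of 5 numbers parted by spaces: the opening, from 0 (shut) to 1 (fully open), then the shift along the world's x, y, z in mm, then the turn about the world's z in degrees. A call has 1 to 10 rows; each row is the pose to reach, as a shift and turn from the pose commanded when the call began; what a row does not reach only later rows make up. A row lasts 1/12 s, in which the tool goes at most 41.7 mm and 7.16 degrees, less where a joint would pass 70% of its speed; a pose out of reach is approached as far as the arm can. A call with a gripper value outside its range is refused whole. The fingers move at their own pace and stop on an object; "force" is the grip in N (left out, the last holds). Time passes only in rows, so rows that repeat a pose let the fingers close. It gives the time, the measured TCP pose, the force and the opening at its end, in the units of the state.
- get_obs(): the state, without advancing time (a new reading comes with each control period).
- camera(name): name is "scene" or "top" or "wrist"; returns the picture (420x560x3 uint8, red, green, blue); there is no depth.
- get_calibration(name): a dict with "fx", "fy", "cx", "cy" (pixels), "k1" (the pictures are not rectified: a ray, as slopes to the right and down, at radius r is drawn at 1 + k1 r^2 times it, then the intrinsics apply), "eye" and "attitude" of the camera in the world; the wrist camera has in their place "mount" (4x4, takes a point from camera to tool coordinates, whose origin is the TCP and whose axes are the flange's). Camera axes: x right, y down, z forward; pixel columns grow to the right and rows downward; lengths in m; the calibration is good to about 2 mm. A picture is of the moment at which its call begins: read the wrist's pose just before it. get_calibration takes no time and is no camera call.
- job_done(): hands the job in, once; it reports no verdict.
The state is a dict: "time": time; "q": joint angles; "qd": joint speeds; "joint_efforts": joint torques, N m; "ee_pos": TCP position; "tcp_rot": TCP orientation; "wrist_force": force on the tool from outside, world axes, zero at the start; "torque": the same for the moment, N m; "opening": finger opening in m.
Only numpy, scipy, OpenCV 4.12 (cv2) and the standard library are available. Lean on these libraries where they do the work, as an engineer would, in place of code of your own. Each camera call takes 0.05 s, during which the arm holds its last target.

## Working session

There is one attempt and no reset: what is moved stays moved. The work goes in short steps, Python scripts to look and compute and a tool call to move; the robot and the scene stay as the last step left them, time stands still between calls to the robot, and variables do not carry over. Pictures are saved under pics/ and viewed, and the job is handed in when it is done.

Besides the shell and the picture viewer there is one more tool, called after "Emit:" by a JSON object that holds its "method" and its "body". play_rows: Moves the arm, as the interface text tells. Its arguments: {"type":"object","properties":{"commands":{"type":"string"},"force":{"type":"number"}},"required":["commands"]}

```bash
ls; mkdir -p pics
cat > h.py <<'E'
import numpy as np, cv2
from workcell import get_obs, camera, get_calibration, job_done
def save(name,img,s=1.0):
    im=cv2.cvtColor(img,cv2.COLOR_RGB2BGR)
    if s!=1: im=cv2.resize(im,None,fx=s,fy=s,interpolation=cv2.INTER_CUBIC)
    cv2.imwrite('pics/'+name,im)
E
python3 - <<'E'
from h import *
for n in ['scene','top','wrist']:
    o=get_obs(); save(n+'0.png',camera(n)); print(n,get_calibration(n))
print(get_obs())
E
```

```text
pics
scene {'fx': 474.28682411367265, 'fy': 474.28682411367265, 'cx': 282.60666017289157, 'cy': 211.47836367602295, 'k1': -0.14031466601540604, 'eye': array([ 1.41094783, -0.35863058,  1.02418616]), 'attitude': array([-135.52052376,    0.67593256,   74.95691603])}
top {'fx': 441.4010575344739, 'fy': 441.4010575344739, 'cx': 282.73102939824514, 'cy': 210.12492486189618, 'k1': -0.08409824937931959, 'eye': array([ 0.37823888, -0.11478858,  1.17687492]), 'attitude': array([-173.61615822,   -0.54544891,  -88.74203364])}
wrist {'fx': 306.1742676275049, 'fy': 306.1742676275049, 'cx': 280.0894226269272, 'cy': 209.6538547492136, 'k1': -0.01198404566287382, 'mount': array([[ 1.17642340e-03, -9.44157627e-01, -3.29492019e-01,
         8.65796113e-02],
       [ 9.99999207e-01,  9.62931643e-04,  8.11137126e-04,
        -5.19886610e-04],
       [-4.48563014e-04, -3.29492712e-01,  9.44158012e-01,
        -1.42862302e-01],
       [ 0.00000000e+00,  0.00000000e+00,  0.00000000e+00,
         1.00000000e+00]])}
{'time': 0.15, 'q': array([ 6.85244919e+01,  5.00502100e+00,  1.00451433e+01,  9.51005577e+01,
       -6.49319027e-05,  9.00004952e+01]), 'qd': array([-0.02893395, -0.09588381,  0.13187811,  0.01528193,  0.00867339,
       -0.01177318]), 'joint_efforts': array([-1.62161668e-03, -5.20762181e+01,  4.65043616e+01,  1.39374356e-02,
       -1.06438076e-04,  6.89878789e-06]), 'ee_pos': array([0.20129149, 0.51164862, 0.23073714]), 'tcp_rot': array([-1.79939565e+02,  6.54541860e-05,  1.58523997e+02]), 'wrist_force': array([-0.21532187,  0.69741766,  0.26596323]), 'torque': array([-0.04463184, -0.02024807, -0.00266126]), 'opening': 0.08552547451412419}
```

View pics/scene0.png

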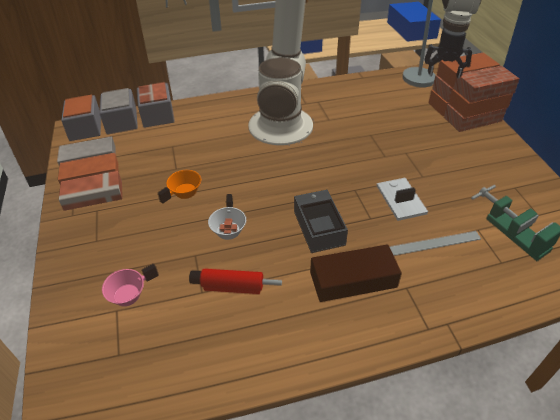

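View pics/top0.png

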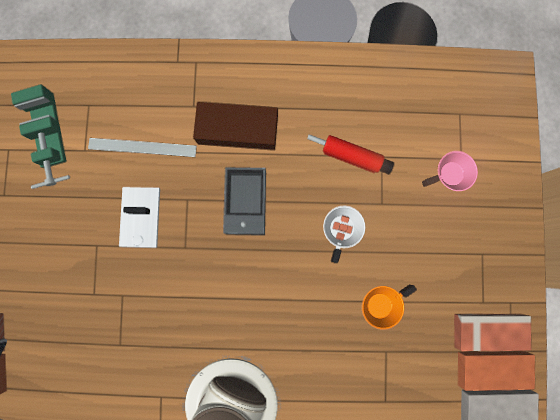

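View pics/wrist0.png

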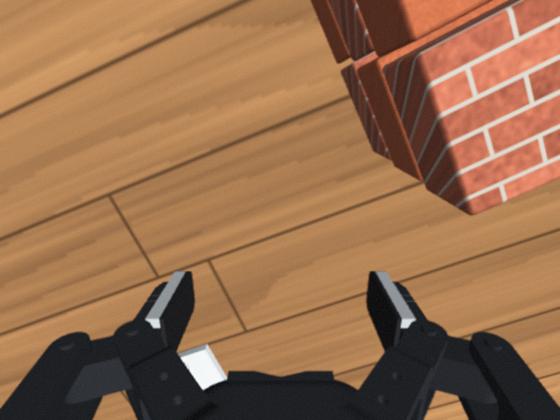

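```bash
cat >> h.py <<'E'
from scipy.spatial.transform import Rotation as Rot
def campose(name,obs=None):
    c=get_calibration(name)
    if name=='wrist':
        R=Rot.from_euler('xyz',obs['tcp_rot'],degrees=True).as_matrix()
        M=c['mount']; return c,R@M[:3,:3],obs['ee_pos']+R@M[:3,3]
    return c,Rot.from_euler('xyz',c['attitude'],degrees=True).as_matrix(),np.array(c['eye'])
def proj(P,cp):
    c,R,e=cp; p=(np.atleast_2d(P)-e)@R; s=p[:,:2]/p[:,2:]; s=s*(1+c['k1']*(s**2).sum(1,keepdims=True))
    return s*[c['fx'],c['fy']]+[c['cx'],c['cy']]
def unproj(uv,z,cp):
    c,R,e=cp; d=(np.atleast_2d(uv)-[c['cx'],c['cy']])/[c['fx'],c['fy']]; s=d.copy()
    for _ in range(20): s=d/(1+c['k1']*(s**2).sum(1,keepdims=True))
    r=np.c_[s,np.ones(len(s))]@R.T; return e+r*((z-e[2])/r[:,2])[:,None]
E
python3 - <<'E'
from h import *
im=cv2.imread('pics/top0.png')
for n,(u,v,w,h) in dict(cell=(215,155,60,90),cup=(315,195,60,75),cover=(105,180,70,75)).items():
    cv2.imwrite(f'pics/crop_{n}.png',cv2.resize(im[v:v+h,u:u+w],None,fx=6,fy=6,interpolation=cv2.INTER_CUBIC))
cp=campose('top')
print(cp[1])
print(unproj([[344,227],[336,256]],0.045,cp)); print(unproj([[245,201]],0.066,cp),unproj([[139,217]],.012,cp))
E
```

```text
[[ 0.0219529  -0.99353656  0.11136957]
 [-0.99971368 -0.02287599 -0.0070174 ]
 [ 0.00951974 -0.11118363 -0.99375428]]
[[ 0.46496955 -0.28161638  0.045     ]
 [ 0.39012369 -0.26166434  0.045     ]]
[[ 0.52382735 -0.02638241  0.066     ]] [[0.48151656 0.25981793 0.012     ]]
```

View pics/crop_cell.png

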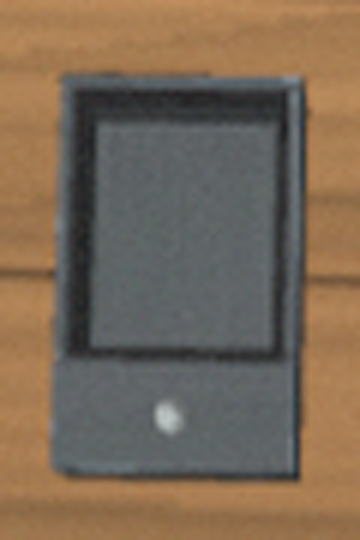

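View pics/crop_cup.png

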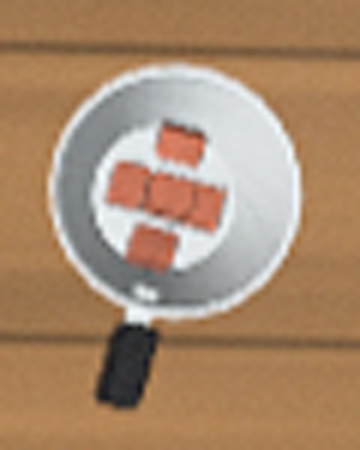

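View pics/crop_cover.png

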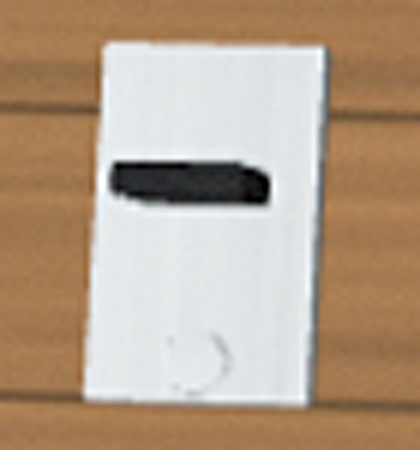

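```bash
cat > m.py <<'E'
from h import *
from scipy.optimize import least_squares
def fit(model,uv,cp,x0):
    def f(p):
        c,s=np.cos(p[2]),np.sin(p[2])
        W=np.c_[p[0]+c*model[:,0]-s*model[:,1],p[1]+s*model[:,0]+c*model[:,1],model[:,2]]
        return (proj(W,cp)-uv).ravel()
    r=least_squares(f,x0); return r.x,np.round(f(r.x),2)
E
python3 - <<'E'
from m import *
cp=campose('top')
cell=np.array([[.085,.052,.066],[.085,-.052,.066],[-.085,.052,.066],[-.085,-.052,.066],[-.062,0,.077]])
uv=np.array([[68,80],[302,82],[55,470],[297,475],[168,415]])/6+[215,155]
p,r=fit(cell,uv,cp,[.52,-.03,0]);print('cell',p[:2],np.degrees(p[2]),r)
cov=np.array([[.08,.05,.012],[.08,-.05,.012],[-.08,-.05,.012],[-.08,.05,.012]])
uv=np.array([[105,43],[327,46],[308,405],[84,400]])/6+[105,180]
p,r=fit(cov,uv,cp,[.48,.26,0]);print('cover',p[:2],np.degrees(p[2]),r)
cup=np.array([[0,0,.045],[-.078,0,.060]]);uv=np.array([[176,191],[128,364]])/6+[315,195]
p,r=fit(cup,uv,cp,[.46,-.28,0]);print('cup',p[:2],np.degrees(p[2]),r)
c,s=np.cos(p[2]),np.sin(p[2]); print('cupgrip',p[0]-c*.078,p[1]-s*.078)
E
```

```text
cell [ 0.5246354  -0.02595408] 0.29834536322932037 [-0.86 -0.88  0.7  -0.52 -0.83  0.44  0.11  0.36  0.86  0.53]
cover [0.48143068 0.25919738] 0.14082060589352613 [ 0.15 -0.09 -0.24  0.08 -0.06  0.05  0.15 -0.04]
cup [ 0.4655408  -0.28251373] -16.379212635100117 [ 0.01 -0.05 -0.01  0.05]
cupgrip 0.3907063286813806 -0.2605182495577452
```

Emit:
{"method": "play_rows", "body": {"commands": "1 187 -771 0 5; 1 187 -771 0 5; 1 187 -771 0 5; 1 187 -771 0 5; 1 187 -771 0 5; 1 187 -771 0 5; 1 187 -771 0 5; 1 187 -771 0 5; 1 187 -771 0 5; 1 187 -771 0 5", "force": 60}}

```text
time: 0.98
ee_pos: [0.2992, 0.1051, 0.2313]
tcp_rot: [180.0, 0.0, 163.6]
wrist_force: [0.4, 0.5, 0.9]
opening: 0.0854
```

Emit:
{"method": "play_rows", "body": {"commands": "0.6 89 -365 -60 0; 0.6 89 -365 -60 0; 0.6 89 -365 -60 0; 0.6 89 -365 -60 0; 0.6 89 -365 -60 0; 0.6 89 -365 -60 0; 0.6 89 -365 -60 0; 0.6 89 -365 -60 0; 0.6 89 -365 -60 0; 0.6 89 -365 -60 0"}}

```text
time: 1.82
ee_pos: [0.3886, -0.2627, 0.1688]
tcp_rot: [-180.0, -0.1, 163.3]
wrist_force: [0.4, 0.2, -0.0]
opening: 0.0515
```

Run:
```python
from h import *
o=get_obs(); save('w1.png',camera('wrist')); print(o['ee_pos'],o['tcp_rot'],o['wrist_force'])
cp=campose('wrist',o); print(proj([[.4655,-.2825,.045],[.3906,-.2605,.06],[.5246,-.026,.066]],cp))
```

```text
[ 0.3886391  -0.26270866  0.16878619] [-1.79979171e+02 -1.18452590e-01  1.63320240e+02] [ 0.37171333  0.21191336 -0.0149506 ]
[[283.31392803 278.66143228]
 [283.41668641 209.93935013]
 [566.50589162 274.48311201]]
```

View pics/w1.png

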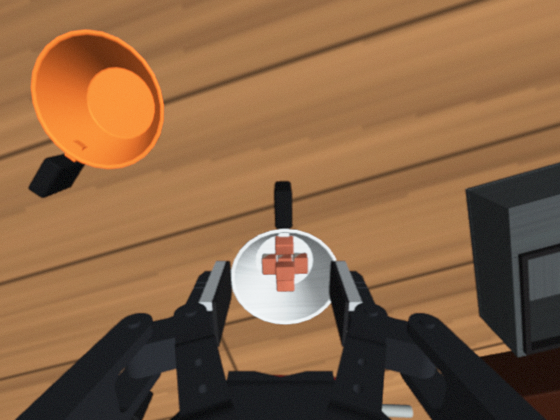

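Emit:
{"method": "play_rows", "body": {"commands": "0.6 0 2 -40 0; 0.6 0 2 -80 0; 0.6 0 2 -110 0; 0.6 0 2 -130 0; 0.6 0 2 -130 0; 0.6 0 2 -130 0"}}

```text
time: 2.37
ee_pos: [0.3881, -0.2551, 0.0413]
tcp_rot: [180.0, -0.1, 163.6]
wrist_force: [-0.0, -0.2, 1.4]
opening: 0.051
```

Run:
```python
from h import *
o=get_obs(); save('w2.png',camera('wrist')); print(o['ee_pos'],o['tcp_rot'],o['wrist_force'])
```

```text
[ 0.38807683 -0.25507117  0.04130713] [ 1.79966529e+02 -8.32173626e-02  1.63565744e+02] [-0.04676242 -0.18215769  1.41848141]
```

View pics/w2.png

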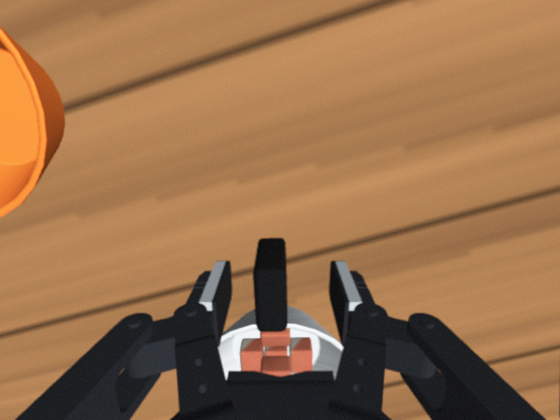

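Emit:
{"method": "play_rows", "body": {"commands": "0.6 0 -5 -13 0; 0.6 0 -5 -13 0; 0.6 0 -5 -13 0; 0.3 0 -5 -13 0; 0 0 -5 -13 0; 0 0 -5 -13 0; 0 0 -5 -13 0; 0 0 -5 -13 0; 0 0 -5 -13 0; 0 0 -5 -13 0", "force": 60}}

```text
time: 3.25
ee_pos: [0.3889, -0.2611, 0.0291]
tcp_rot: [180.0, 0.1, 163.5]
wrist_force: [-0.3, 1.5, 6.9]
opening: 0.015
```

Emit:
{"method": "play_rows", "body": {"commands": "0 0 0 10 0; 0 0 0 25 0; 0 0 0 45 0; 0 0 0 70 0; 0 0 0 95 0; 0 0 0 115 0; 0 0 0 130 0; 0 0 0 140 0; 0 0 0 140 0"}}

```text
time: 4.0
ee_pos: [0.3891, -0.2615, 0.1704]
tcp_rot: [-179.9, 0.1, 163.5]
wrist_force: [0.2, 0.9, -2.3]
opening: 0.0153
```

Run:
```python
from h import *
o=get_obs(); save('w3.png',camera('wrist')); print(o['ee_pos'],o['tcp_rot'],o['wrist_force'],o['opening'])
s=camera('scene'); save('s3.png',s[120:300,120:380],3)
```

```text
[ 0.38909911 -0.26150391  0.17042093] [-1.79947712e+02  1.41957558e-01  1.63524549e+02] [ 0.22432489  0.87190752 -2.25279279] 0.015285724016066057
```

View pics/w3.png

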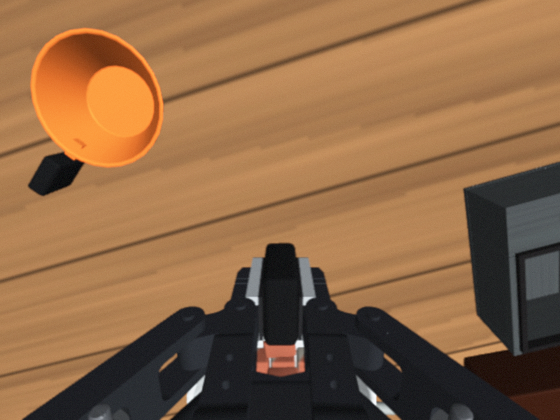

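View pics/s3.png

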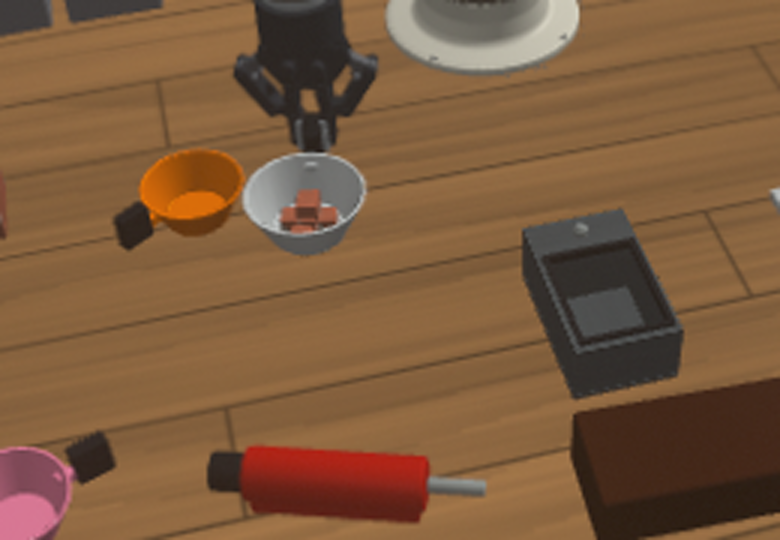

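Emit:
{"method": "play_rows", "body": {"commands": "0 0 0 -20 0; 0 0 0 -45 0; 0 0 0 -70 0; 0 0 0 -90 0; 0 0 0 -98 0; 0 0 0 -98 0; 0 0 0 -98 0"}}

```text
time: 4.68
ee_pos: [0.3883, -0.261, 0.0702]
tcp_rot: [180.0, -0.1, 163.5]
wrist_force: [0.0, -0.3, -1.2]
opening: 0.0152
```

Emit:
{"method": "play_rows", "body": {"commands": "0 0 0 0 0; 0 0 0 0 0; 0 0 0 0 0; 0 0 0 0 0; 0 0 0 0 0", "force": 20}}

```text
time: 5.1
ee_pos: [0.3888, -0.2613, 0.0708]
tcp_rot: [-180.0, 0.0, 163.5]
wrist_force: [0.2, -0.0, -2.1]
opening: 0.0149
```

Run:
```python
from h import *
o=get_obs(); print(o['ee_pos'],o['tcp_rot'],o['wrist_force'],o['torque'],o['opening'])
s=camera('scene'); save('s4.png',s[120:300,120:380],3)
```

```text
[ 0.38877156 -0.26126072  0.07077134] [-1.79988382e+02  4.32375171e-02  1.63521920e+02] [ 0.18385023 -0.01852239 -2.0664672 ] [ 0.03224912  0.14998101 -0.02375348] 0.01485119158583446
```

View pics/s4.png

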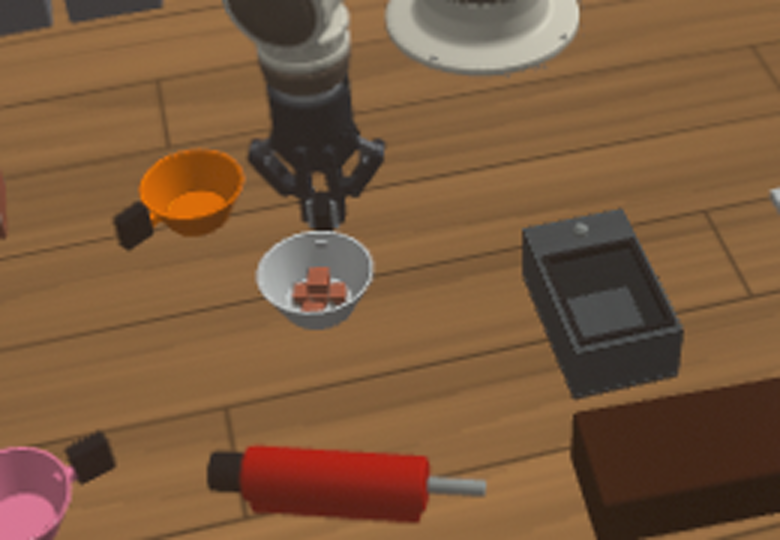

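Emit:
{"method": "play_rows", "body": {"commands": "0.15 0 0 0 0; 0.16 0 0 0 0; 0.165 0 0 0 0; 0.165 0 0 0 0"}}

```text
time: 5.48
ee_pos: [0.3885, -0.2611, 0.0703]
tcp_rot: [-180.0, -0.0, 163.5]
wrist_force: [0.8, 0.5, -1.9]
opening: 0.0149
```

```bash
cat > look.py <<'E'
import sys
from h import *
o=get_obs(); print(round(o['time'],2),o['ee_pos'].round(4),o['tcp_rot'].round(1),o['wrist_force'].round(1),o['torque'].round(3),o['opening'].round(5))
n=sys.argv[1]; b=[int(a) for a in sys.argv[2:6]]
s=camera('scene'); save(n+'.png',s[b[1]:b[3],b[0]:b[2]],780/(b[2]-b[0]))
E
python3 look.py s5 160 160 320 260
```

```text
Traceback (most recent call last):
  File "look.py", line 3, in <module>
    o=get_obs(); print(round(o['time'],2),o['ee_pos'].round(4),o['tcp_rot'].round(1),o['wrist_force'].round(1),o['torque'].round(3),o['opening'].round(5))
                                                                                                                                    ^^^^^^^^^^^^^^^^^^
AttributeError: 'float' object has no attribute 'round'
```

```bash
sed -i "s/o\['opening'\].round(5)/round(o['opening'],5)/" look.py; python3 look.py s5 160 160 320 260
```

```text
5.48 [ 0.3885 -0.2611  0.0703] [-180.    -0.   163.5] [ 0.8  0.5 -1.9] [0.026 0.111 0.038] 0.01491
```

Emit:
{"method": "play_rows", "body": {"commands": "0.17 0 0 0 0; 0.17 0 0 0 0; 0.175 0 0 0 0; 0.175 0 0 0 0"}}

```text
time: 5.87
ee_pos: [0.3886, -0.2611, 0.0703]
tcp_rot: [180.0, -0.0, 163.5]
wrist_force: [-0.9, 0.0, -2.5]
opening: 0.0152
```

```bash
python3 look.py s6 160 160 320 260
```

```text
5.87 [ 0.3886 -0.2611  0.0703] [180.   -0.  163.5] [-0.9  0.  -2.5] [ 0.054  0.133 -0.059] 0.01521
```

View pics/s6.png

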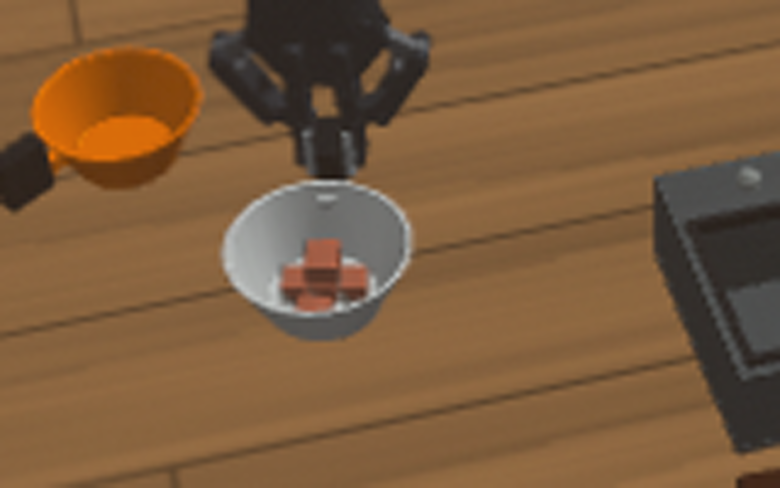

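Emit:
{"method": "play_rows", "body": {"commands": "0.18 0 0 0 0; 0.18 0 0 0 0; 0.185 0 0 0 0; 0.185 0 0 0 0"}}

```text
time: 6.25
ee_pos: [0.3886, -0.2611, 0.0703]
tcp_rot: [-180.0, 0.0, 163.5]
wrist_force: [0.1, 0.1, -1.7]
opening: 0.0157
```

```bash
python3 look.py s7 160 160 320 260
```

```text
6.25 [ 0.3886 -0.2611  0.0703] [-180.     0.   163.5] [ 0.1  0.1 -1.7] [0.018 0.061 0.014] 0.01573
```

View pics/s7.png

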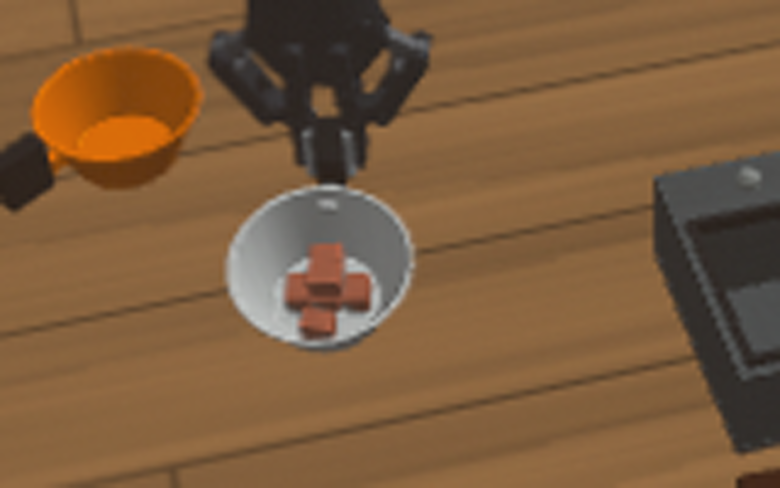

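Emit:
{"method": "play_rows", "body": {"commands": "0.185 0 0 4 0; 0.185 0 0 8 0; 0.185 0 0 12 0; 0.185 0 0 16 0; 0.185 0 0 20 0; 0.185 0 0 24 0; 0.185 0 0 26 0; 0.18 0 0 26 0"}}

```text
time: 6.97
ee_pos: [0.3888, -0.2613, 0.0969]
tcp_rot: [-180.0, 0.0, 163.5]
wrist_force: [0.2, -0.6, -2.1]
opening: 0.0158
```

```bash
python3 look.py s8 160 160 320 260
```

```text
6.97 [ 0.3888 -0.2613  0.0969] [-180.     0.   163.5] [ 0.2 -0.6 -2.1] [-0.051  0.118  0.003] 0.01584
```

View pics/s8.png

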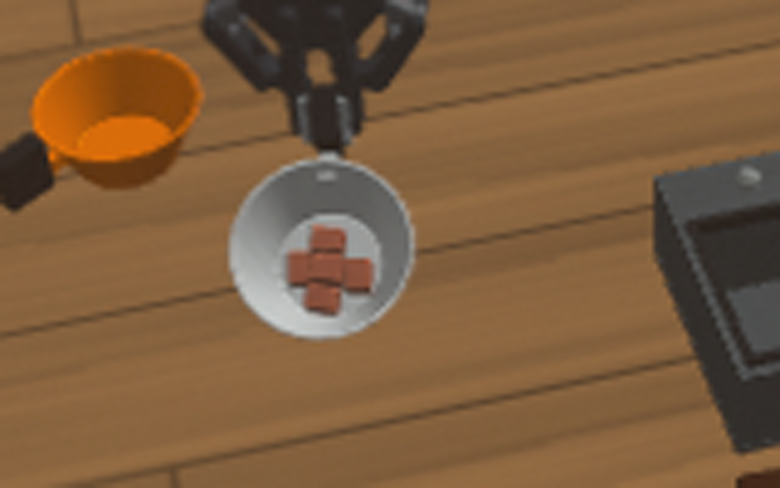

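Emit:
{"method": "play_rows", "body": {"commands": "0.185 0 0 0 0; 0.185 0 0 0 0; 0.188 0 0 0 0; 0.188 0 0 0 0; 0.18 0 0 0 0; 0 0 0 0 0; 0 0 0 0 0", "force": 20}}

```text
time: 7.6
ee_pos: [0.3886, -0.2612, 0.0964]
tcp_rot: [-180.0, 0.0, 163.5]
wrist_force: [0.3, -0.1, -0.3]
opening: -0.0002
```

```bash
python3 look.py s9 160 160 320 260
```

```text
7.6 [ 0.3886 -0.2612  0.0964] [-180.     0.   163.5] [ 0.3 -0.1 -0.3] [-0.    -0.017  0.007] -0.00015
```

View pics/s9.png

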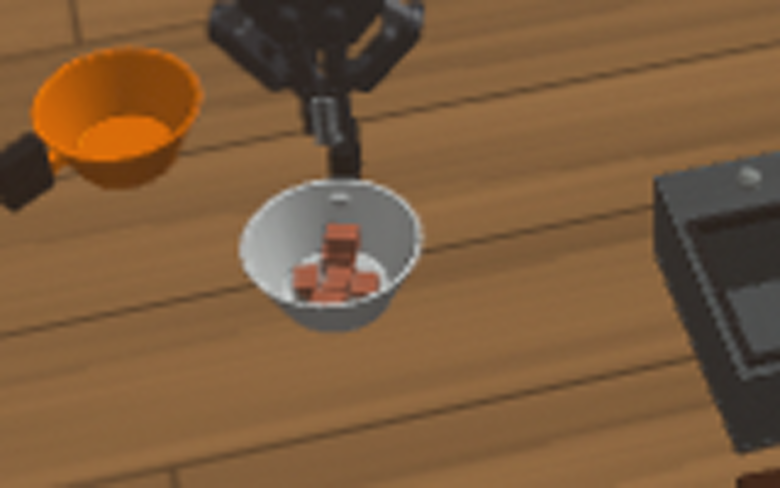

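Emit:
{"method": "play_rows", "body": {"commands": "0.3 0 0 30 0; 0.6 0 0 70 0; 0.6 0 0 70 0; 0.6 0 0 70 0", "force": 20}}

```text
time: 7.98
ee_pos: [0.3895, -0.2618, 0.1686]
tcp_rot: [-179.9, 0.2, 163.5]
wrist_force: [-0.6, 0.1, -0.2]
opening: 0.048
```

Run:
```python
from h import *
o=get_obs(); save('w10.png',camera('wrist')); print(o['ee_pos'],o['tcp_rot'],o['time'])
s=camera('top'); save('t10.png',s[195:275,300:380],7)
```

```text
[ 0.38954382 -0.26176125  0.16857853] [-179.9310619     0.22556407  163.52533178] 7.9833
```

View pics/w10.png

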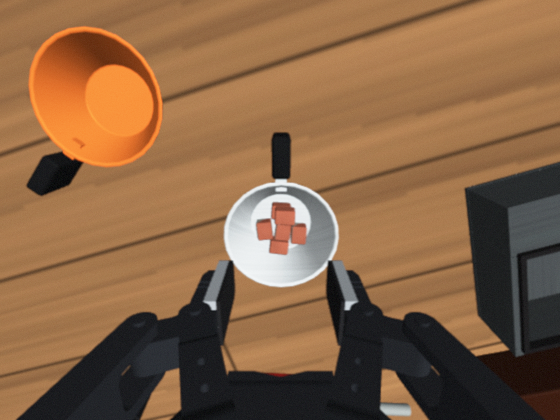

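View pics/t10.png

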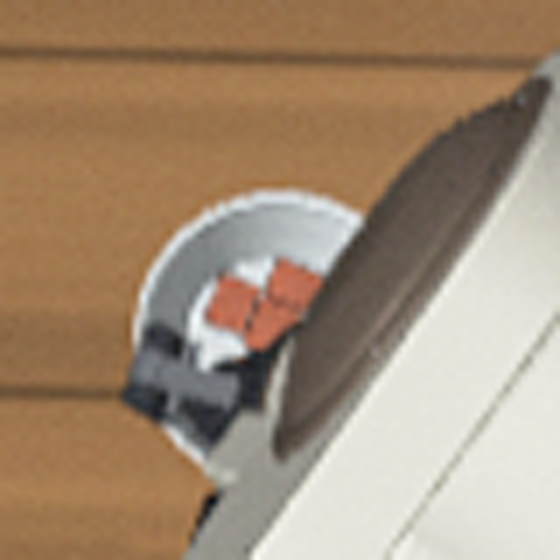

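Run:
```python
from m import *
o=dict(ee_pos=np.array([ 0.38954382,-0.26176125,0.16857853]),tcp_rot=np.array([-179.9310619,0.22556407,163.52533178]))
cp=campose('wrist',o)
cup=np.array([[0,0,.045],[-.078,0,.060]]);uv=np.array([[281.5,235],[281,160]])
p,r=fit(cup,uv,cp,[.46,-.28,0]);print('cup',p[:2],np.degrees(p[2]),r)
c,s=np.cos(p[2]),np.sin(p[2]); print('cupgrip',p[0]-c*.08,p[1]-s*.08)
# rim outline check
t=np.radians(np.arange(0,360,90)); print(proj(np.c_[p[0]+.055*np.cos(t),p[1]+.055*np.sin(t),t*0+.045],cp).round(0))
```

```text
cup [ 0.42317713 -0.27058087] -15.959993417892813 [ 0.02  2.26 -0.01 -1.79]
cupgrip 0.3462608180390522 -0.24858358501612524
[[297. 285.]
 [338. 222.]
 [264. 183.]
 [227. 252.]]
```

Emit:
{"method": "play_rows", "body": {"commands": "0.6 -43 13 0 0; 0.6 -43 13 -35 0; 0.6 -43 13 -75 0; 0.6 -43 13 -110 0; 0.6 -43 13 -125 0; 0.6 -43 13 -125 0; 0.6 -43 13 -125 0"}}

```text
time: 8.67
ee_pos: [0.3447, -0.2475, 0.0403]
tcp_rot: [179.9, -0.2, 163.5]
wrist_force: [0.9, -0.8, 0.9]
opening: 0.051
```

Run:
```python
from h import *
o=get_obs(); save('w11.png',camera('wrist')); print(o['ee_pos'],o['tcp_rot'],o['wrist_force'])
```

```text
[ 0.34466924 -0.24745866  0.04028482] [ 1.79945179e+02 -1.50880754e-01  1.63527165e+02] [ 0.86599786 -0.76631879  0.94691255]
```

View pics/w11.png

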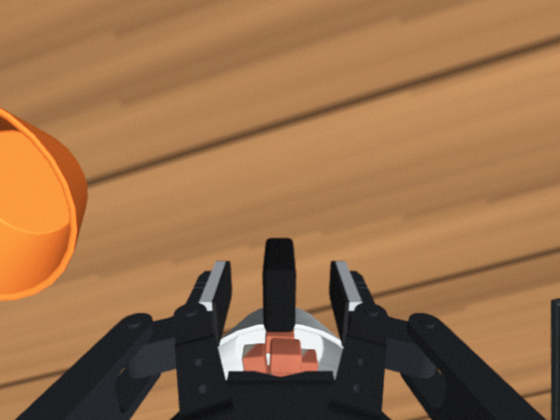

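Emit:
{"method": "play_rows", "body": {"commands": "0.6 1 -1 -11 0; 0.6 1 -1 -11 0; 0.3 1 -1 -11 0; 0 1 -1 -11 0; 0 1 -1 -11 0; 0 1 -1 -11 0; 0 1 -1 -11 0; 0 1 -1 0 0; 0 1 -1 15 0; 0 1 -1 15 0", "force": 40}}

```text
time: 9.55
ee_pos: [0.3474, -0.2498, 0.059]
tcp_rot: [-179.9, 0.2, 163.5]
wrist_force: [0.7, -0.7, -2.9]
opening: 0.0155
```

Run:
```python
from h import *
o=get_obs();print(o['ee_pos'],o['wrist_force'],o['torque'],o['opening'])
```

```text
[ 0.34738147 -0.24977193  0.05895082] [ 0.71813304 -0.6510846  -2.93800853] [ 0.01761826  0.0917147  -0.0237888 ] 0.015455416111954792
```

Emit:
{"method": "play_rows", "body": {"commands": "0 0 0 15 0; 0 0 0 28 0; 0 0 0 28 0; 0.17 0 0 28 0; 0.18 0 0 28 0; 0.18 0 0 28 0; 0.184 0 0 28 0; 0.184 0 0 28 0; 0.184 0 0 28 0; 0.17 0 0 28 0", "force": 20}}

```text
time: 10.38
ee_pos: [0.3465, -0.2491, 0.0841]
tcp_rot: [180.0, -0.0, 163.5]
wrist_force: [-1.4, 0.1, -2.6]
opening: 0.0154
```

```bash
python3 look.py s12 160 140 320 240
```

```text
10.38 [ 0.3465 -0.2491  0.0841] [180.   -0.  163.5] [-1.4  0.1 -2.6] [ 0.017  0.148 -0.051] 0.01543
```

View pics/s12.png

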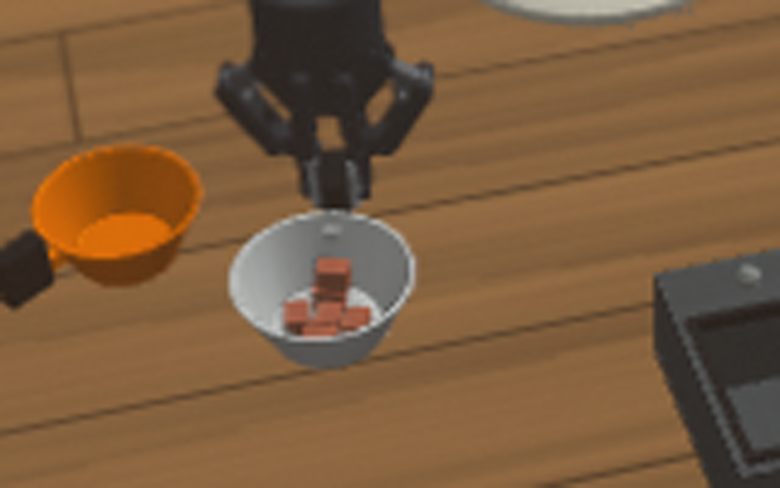

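Emit:
{"method": "play_rows", "body": {"commands": "0.184 0 0 0 0; 0.185 0 0 0 0; 0.185 0 0 0 0; 0.185 0 0 0 0; 0.185 0 0 0 0; 0.17 0 0 0 0; 0.17 0 0 0 0"}}

```text
time: 11.02
ee_pos: [0.3466, -0.2492, 0.0844]
tcp_rot: [-180.0, 0.0, 163.5]
wrist_force: [-0.9, 0.6, -0.4]
opening: 0.0158
```

```bash
python3 look.py s13 160 140 320 240
```

```text
11.02 [ 0.3466 -0.2492  0.0844] [-180.     0.   163.5] [-0.9  0.6 -0.4] [ 0.066  0.081 -0.047] 0.01578
```

View pics/s13.png

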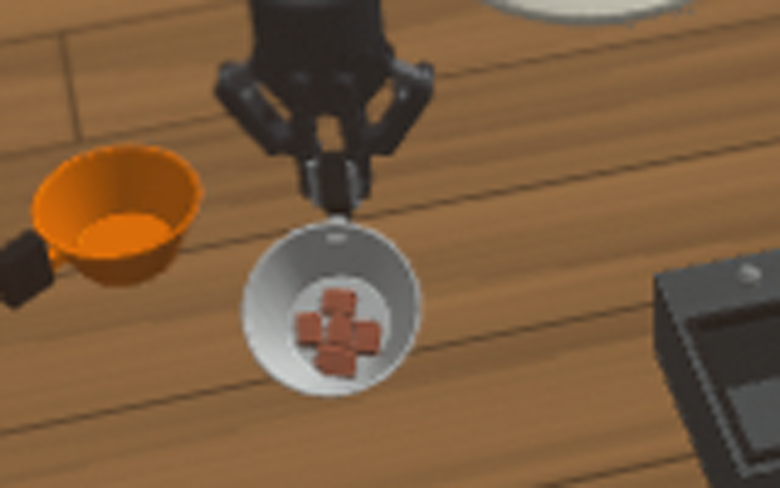

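Emit:
{"method": "play_rows", "body": {"commands": "0 0 0 0 0; 0 0 0 0 0; 0 0 0 0 0; 0 0 0 5 0; 0 0 0 15 0; 0 0 0 30 0; 0 0 0 50 0; 0 0 0 70 0; 0 0 0 85 0; 0 0 0 92 0", "force": 40}}

```text
time: 11.9
ee_pos: [0.3472, -0.2495, 0.1791]
tcp_rot: [-179.9, 0.2, 163.5]
wrist_force: [0.3, 0.1, -1.5]
opening: 0.0151
```

Emit:
{"method": "play_rows", "body": {"commands": "0 5 1 0 2; 0 18 4 0 6; 0 36 8 0 11; 0 54 12 0 16; 0 72 16 0 21; 0 90 20 0 26; 0 108 24 0 31; 0 126 28 0 36; 0 144 32 0 41; 0 160 34 0 46"}}

```text
time: 12.73
ee_pos: [0.5075, -0.2146, 0.176]
tcp_rot: [180.0, -0.0, -150.2]
wrist_force: [-0.0, -0.8, -1.8]
opening: 0.0153
```

Emit:
{"method": "play_rows", "body": {"commands": "0 12 2 0 5; 0 22 4 0 10; 0 30 5 0 15; 0 36 6 0 20; 0 38 6 0 25; 0 38 6 0 30; 0 38 6 0 35; 0 38 6 0 40; 0 38 6 0 45; 0 38 6 0 50"}}

```text
time: 13.57
ee_pos: [0.5445, -0.2091, 0.176]
tcp_rot: [180.0, 0.0, -100.2]
wrist_force: [0.4, 0.2, -2.0]
opening: 0.0155
```

Emit:
{"method": "play_rows", "body": {"commands": "0 0 0 0 4; 0 0 0 0 7; 0 0 0 0 9; 0 0 0 0 10; 0 0 0 0 10; 0 0 0 0 10"}}

```text
time: 14.07
ee_pos: [0.5445, -0.2091, 0.1762]
tcp_rot: [180.0, 0.0, -90.5]
wrist_force: [-0.1, -1.3, -3.0]
opening: 0.0152
```

```bash
python3 look.py s14 160 120 400 300
python3 - <<'E'
from h import *
save('w14.png',camera('wrist'))
E
```

```text
14.07 [ 0.5445 -0.2091  0.1762] [180.    0.  -90.5] [-0.1 -1.3 -3. ] [-0.103 -0.046  0.061] 0.01522
```

View pics/s14.png

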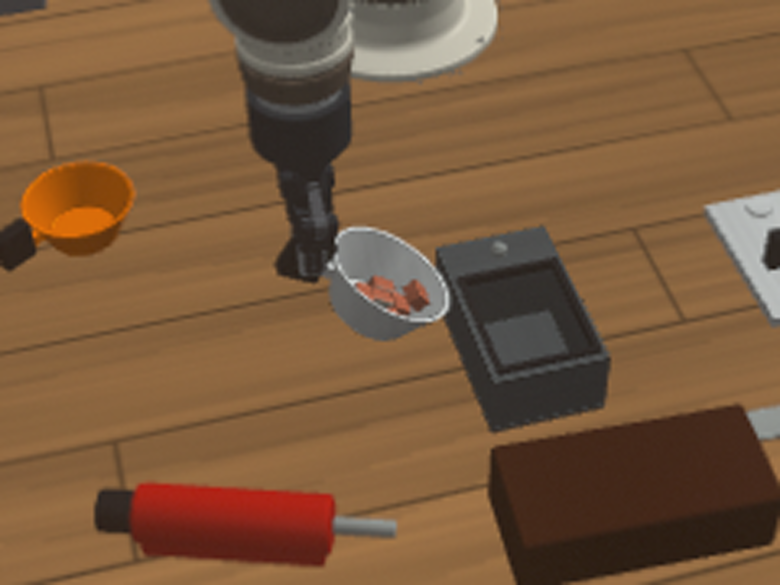

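View pics/w14.png

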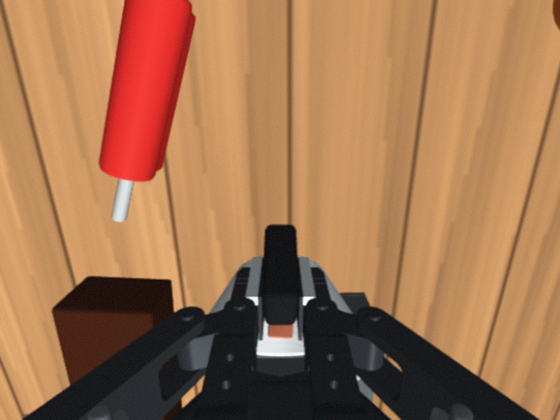

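Emit:
{"method": "play_rows", "body": {"commands": "0 0 0 -25 0; 0 0 0 -50 0; 0 0 0 -68 0; 0 0 0 -70 0; 0 0 8 -70 0; 0 0 15 -70 0; 0 0 20 -69 0; 0 0 25 -63 0; 0 0 30 -57 0; 0 0 35 -52 0", "force": 20}}

```text
time: 15.0
ee_pos: [0.545, -0.1739, 0.1261]
tcp_rot: [-179.9, -0.1, -90.5]
wrist_force: [-0.2, -3.9, -2.0]
opening: 0.0155
```

```bash
python3 look.py s15 200 140 360 260
```

```text
15.0 [ 0.545  -0.1739  0.1261] [-1.799e+02 -1.000e-01 -9.050e+01] [-0.2 -3.9 -2. ] [-1.153 -0.048 -0.024] 0.01551
```

View pics/s15.png

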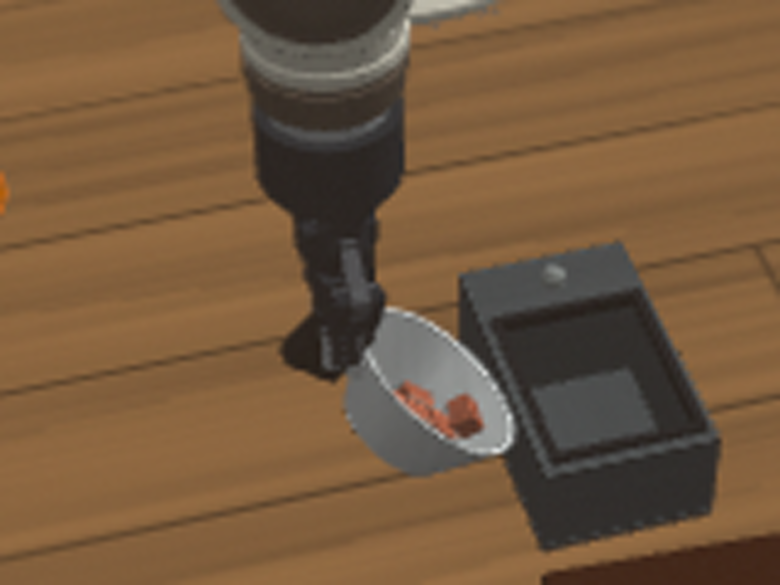

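Emit:
{"method": "play_rows", "body": {"commands": "0 0 4 4 0; 0 0 8 8 0; 0 0 12 11 0; 0 0 16 14 0; 0 0 20 17 0; 0 0 24 20 0; 0 0 28 22 0; 0 0 28 22 0"}}

```text
time: 15.72
ee_pos: [0.5447, -0.1455, 0.1469]
tcp_rot: [-180.0, 0.0, -90.4]
wrist_force: [0.3, -2.4, -0.4]
opening: 0.015
```

```bash
python3 look.py s16 200 140 360 260
```

```text
15.72 [ 0.5447 -0.1455  0.1469] [-180.     0.   -90.4] [ 0.3 -2.4 -0.4] [-0.838 -0.17   0.013] 0.01498
```

View pics/s16.png

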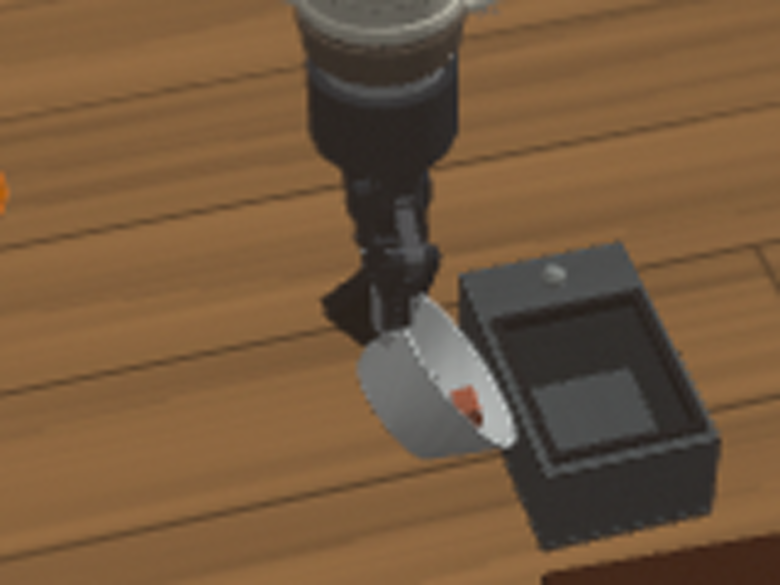

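Emit:
{"method": "play_rows", "body": {"commands": "0 0 -6 2 0; 0 0 -15 10 0; 0 0 -15 25 0; 0 0 -10 40 0; 0 0 5 52 0; 0 0 25 55 0; 0 0 45 55 0; 0 0 65 55 0; 0 0 80 55 0; 0 0 88 55 0", "force": 40}}

```text
time: 16.6
ee_pos: [0.5444, -0.0571, 0.2016]
tcp_rot: [180.0, 0.1, -90.4]
wrist_force: [-0.8, 0.1, -1.5]
opening: 0.0155
```

```bash
python3 look.py s17 220 140 380 260
```

```text
16.6 [ 0.5444 -0.0571  0.2016] [ 1.80e+02  1.00e-01 -9.04e+01] [-0.8  0.1 -1.5] [-0.011 -0.015  0.01 ] 0.01547
```

View pics/s17.png

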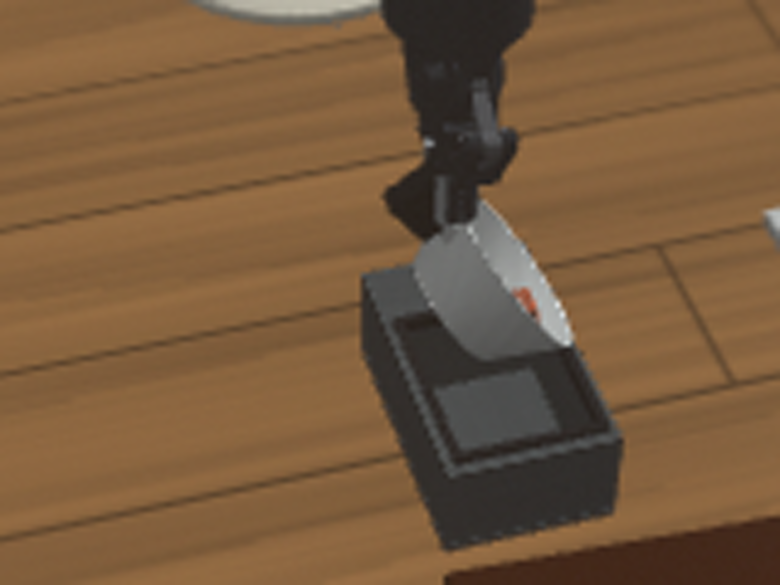

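Run:
```python
from h import *
cp=campose('scene'); gx,gy,gz=.5444,-.0571,.2206
for th in (55,59,63):
    t=np.radians(th); 
    f=lambda a,b:[gx,gy+a*np.cos(t)+b*np.sin(t),gz-a*np.sin(t)+b*np.cos(t)]
    print(th,f(.135,-.003),((proj([f(.135,-.003),f(.114,-.048),f(.025,-.003)],cp)-[220,140])*780/160).round(0).tolist())
```

```text
55 [0.5444, np.float64(0.01787536277452426), np.float64(0.10829374471193295)] [[569.0, 302.0], [486.0, 329.0], [469.0, 204.0]]
59 [0.5444, np.float64(0.009858638210750975), np.float64(0.10333730018048465)] [[555.0, 311.0], [472.0, 334.0], [466.0, 205.0]]
63 [0.5444, np.float64(0.0015156978922737183), np.float64(0.09895214773535169)] [[541.0, 319.0], [457.0, 338.0], [463.0, 207.0]]
```

```bash
cat > ov.py <<'E'
from h import *
def pts(g,th,yaw=90,gr=(-.080,.048)):
    # cup model points -> world, g grasp pt, nose-down th about cup y
    a=np.radians(np.arange(0,360,6)); rim=np.c_[.055*np.cos(a),.055*np.sin(a),a*0+.045]; foot=np.c_[.034*np.cos(a),.034*np.sin(a),a*0]
    P=np.vstack([rim,foot])-[gr[0],0,gr[1]]
    R=Rot.from_euler('z',yaw,degrees=True).as_matrix()@Rot.from_euler('y',th,degrees=True).as_matrix()
    return P@R.T+g
def overlay(src,dst,g,th,b,cam='scene',yaw=90,obs=None,gr=(-.080,.048)):
    s=780/(b[2]-b[0]); im=cv2.imread(src); uv=(proj(pts(np.array(g),th,yaw,gr),campose(cam,obs))-[b[0],b[1]])*s
    for i,(u,v) in enumerate(uv): cv2.circle(im,(int(u),int(v)),2,(0,255,0) if i<60 else (255,255,0),-1)
    cv2.imwrite(dst,im)
E
python3 - <<'E'
from ov import *
overlay('pics/s17.png','pics/s17o.png',[.5444,-.0571,.2206],59,(220,140,380,260))
E
```

```text
(no output)
```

View pics/s17o.png

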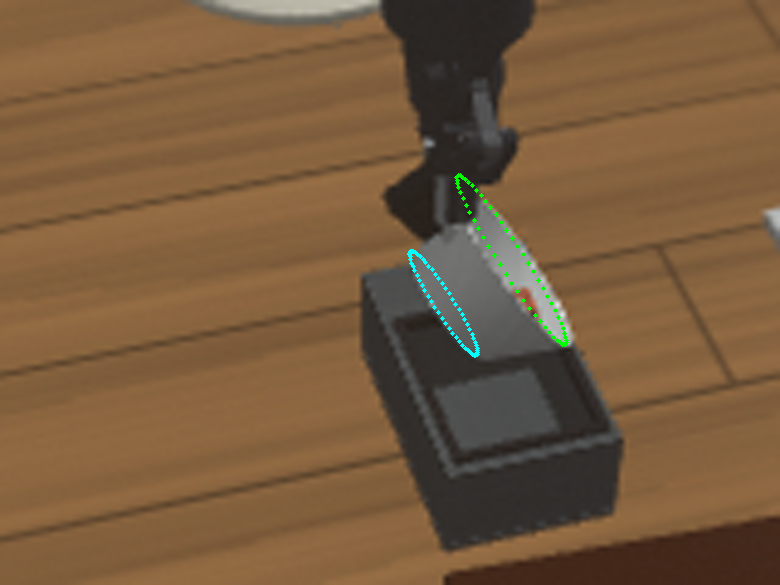

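Emit:
{"method": "play_rows", "body": {"commands": "0 0 -5 -5 0; 0 0 -5 -15 0; 0 0 -5 -25 0; 0 0 -5 -35 0; 0 0 -5 -45 0; 0 0 -5 -53 0; 0 0 -5 -57 0; 0 0 -5 -57 0"}}

```text
time: 17.32
ee_pos: [0.5441, -0.063, 0.1431]
tcp_rot: [179.9, 0.0, -90.5]
wrist_force: [-0.1, 0.1, -1.4]
opening: 0.015
```

```bash
python3 look.py s18 220 140 380 260
```

```text
17.32 [ 0.5441 -0.063   0.1431] [179.9   0.  -90.5] [-0.1  0.1 -1.4] [-0.035  0.054 -0.018] 0.01504
```

View pics/s18.png

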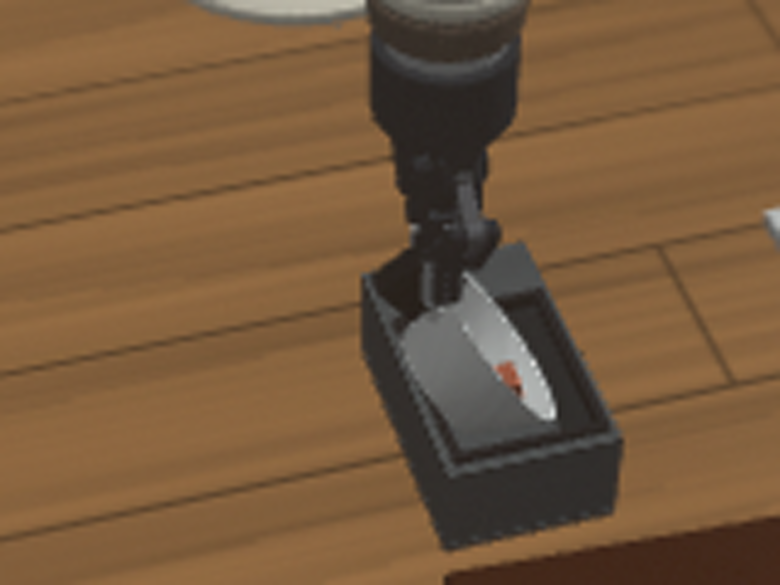

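Emit:
{"method": "play_rows", "body": {"commands": "0 0 6 1 0; 0 0 12 2 0; 0 0 18 4 0; 0 0 24 6 0; 0 0 30 8 0; 0 0 36 10 0; 0 0 42 11 0; 0 0 48 12 0; 0 0 54 13 0; 0 0 60 14 0", "force": 20}}

```text
time: 18.2
ee_pos: [0.5445, -0.0024, 0.1583]
tcp_rot: [180.0, 0.0, -90.5]
wrist_force: [0.3, -3.8, -1.0]
opening: 0.0155
```

```bash
python3 look.py s19 220 140 380 260
```

```text
18.2 [ 0.5445 -0.0024  0.1583] [180.    0.  -90.5] [ 0.3 -3.8 -1. ] [-1.099 -0.169  0.028] 0.01547
```

View pics/s19.png

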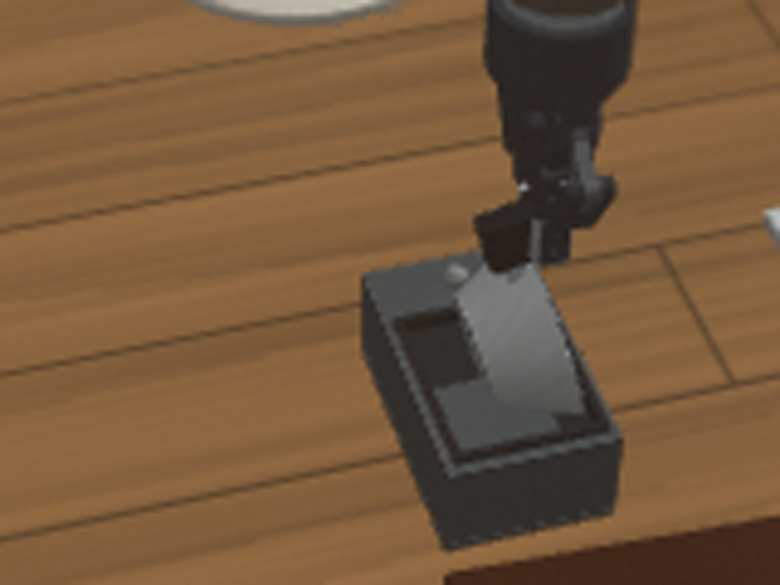

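Emit:
{"method": "play_rows", "body": {"commands": "0 0 6 0 0; 0 0 12 1 0; 0 0 18 1 0; 0 0 24 1 0; 0 0 30 0 0; 0 0 36 0 0; 0 0 42 0 0; 0 0 48 -1 0; 0 0 54 -2 0; 0 0 58 -3 0"}}

```text
time: 19.08
ee_pos: [0.5444, 0.0556, 0.155]
tcp_rot: [180.0, -0.0, -90.5]
wrist_force: [1.2, -5.3, -3.2]
opening: 0.0156
```

```bash
python3 look.py s20 220 140 380 260
python3 - <<'E'
from h import *
save('w20.png',camera('wrist'))
E
```

```text
19.08 [0.5444 0.0556 0.155 ] [180.   -0.  -90.5] [ 1.2 -5.3 -3.2] [-1.324 -0.05   0.094] 0.01558
```

View pics/s20.png

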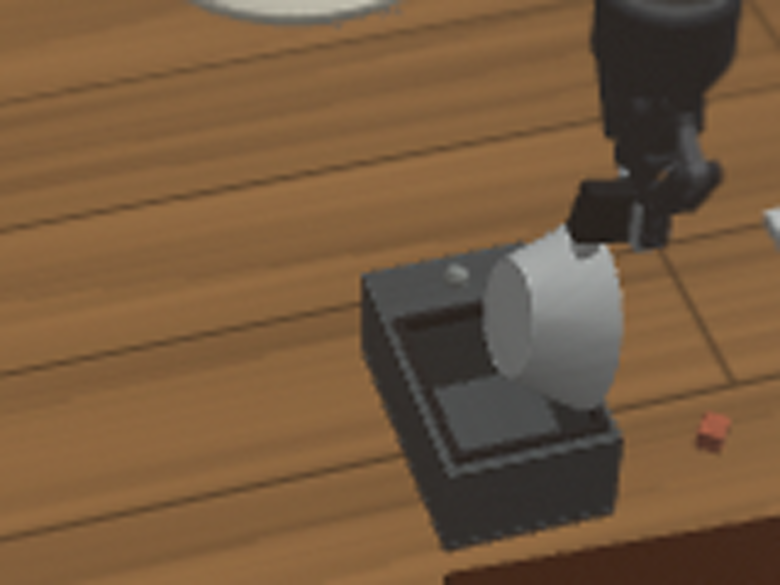

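View pics/w20.png

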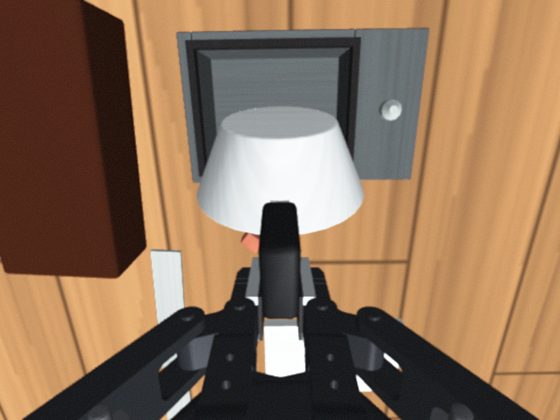

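Run:
```python
from ov import *
for th in (90,105): overlay('pics/s20.png',f'pics/s20o{th}.png',[.5444,.0556,.174],th,(220,140,380,260))
a=cv2.imread('pics/s20o90.png');b=cv2.imread('pics/s20o105.png')
cv2.imwrite('pics/s20c.png',np.hstack([a[150:500,380:780],b[150:500,380:780]]))
```

```text
(no output)
```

View pics/s20c.png

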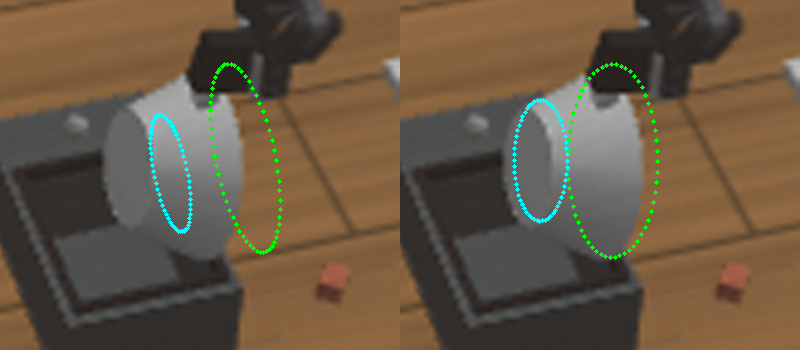

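Emit:
{"method": "play_rows", "body": {"commands": "0 0 -2 2 0; 0 0 -6 4 0; 0 0 -11 6 0; 0 0 -16 8 0; 0 0 -21 10 0; 0 0 -26 10 0; 0 0 -30 10 0; 0 0 -30 10 0", "force": 40}}

```text
time: 19.85
ee_pos: [0.5446, 0.024, 0.1653]
tcp_rot: [-180.0, -0.0, -90.5]
wrist_force: [-0.9, 0.9, -1.8]
opening: 0.0152
```

```bash
python3 look.py s21 220 140 380 260
python3 - <<'E'
from h import *
save('w21.png',camera('wrist')); save('t21.png',camera('top')[150:270,160:340],4)
E
```

```text
19.85 [0.5446 0.024  0.1653] [-180.    -0.   -90.5] [-0.9  0.9 -1.8] [0.063 0.061 0.014] 0.01516
```

View pics/s21.png

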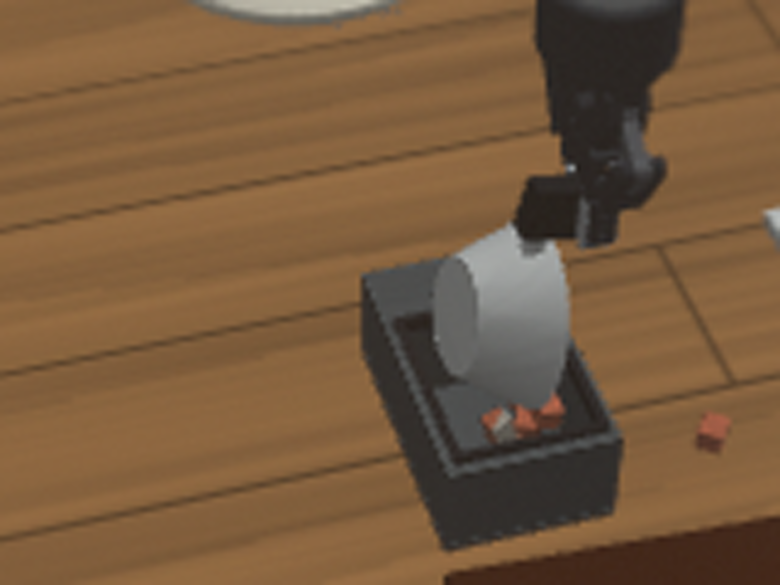

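View pics/w21.png

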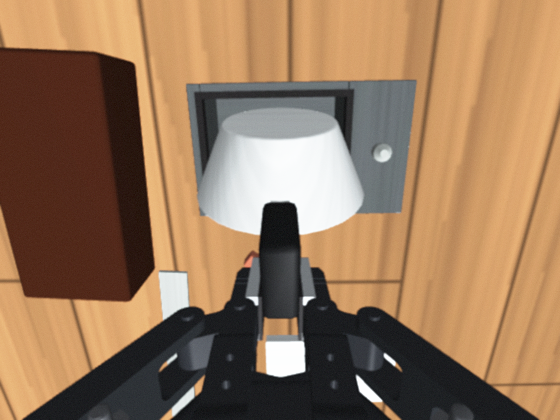

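View pics/t21.png

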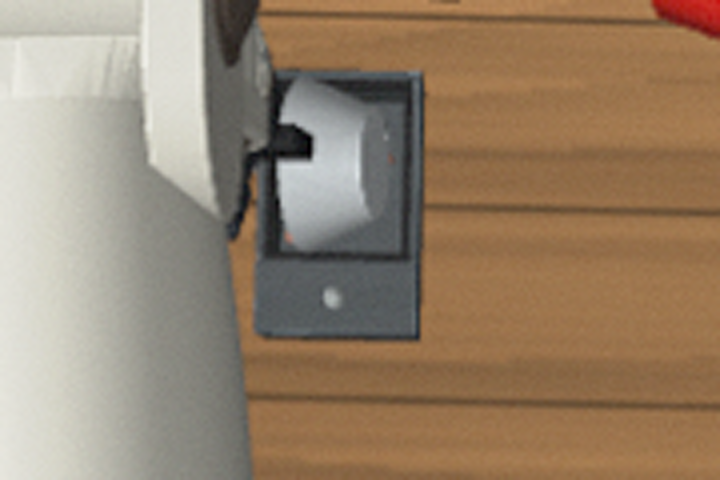

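Emit:
{"method": "play_rows", "body": {"commands": "0 0 -5 2 0; 0 0 3 6 0; 0 0 -5 12 0; 0 0 0 25 0; 0 0 -8 40 0; 0 0 -15 60 0; 0 0 -25 75 0; 0 0 -40 80 0; 0 0 -60 80 0; 0 0 -80 80 0"}}

```text
time: 20.83
ee_pos: [0.5448, -0.0556, 0.2465]
tcp_rot: [-179.9, -0.0, -90.4]
wrist_force: [0.4, 0.2, -1.1]
opening: 0.0154
```

```bash
python3 look.py s22 200 120 380 255
python3 - <<'E'
from h import *
save('w22.png',camera('wrist')); save('t22.png',camera('top')[150:270,160:340],4)
E
```

```text
20.83 [ 0.5448 -0.0556  0.2465] [-179.9   -0.   -90.4] [ 0.4  0.2 -1.1] [ 0.088 -0.017 -0.028] 0.01535
```

View pics/s22.png

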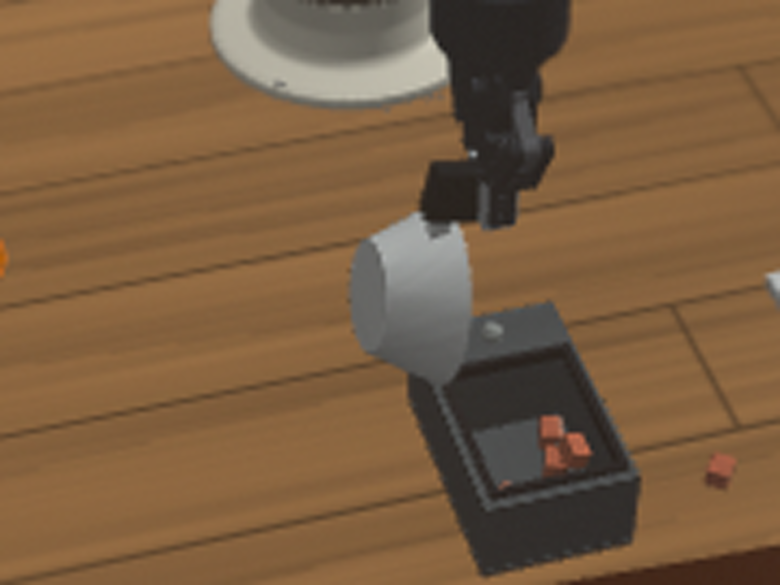

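View pics/t22.png

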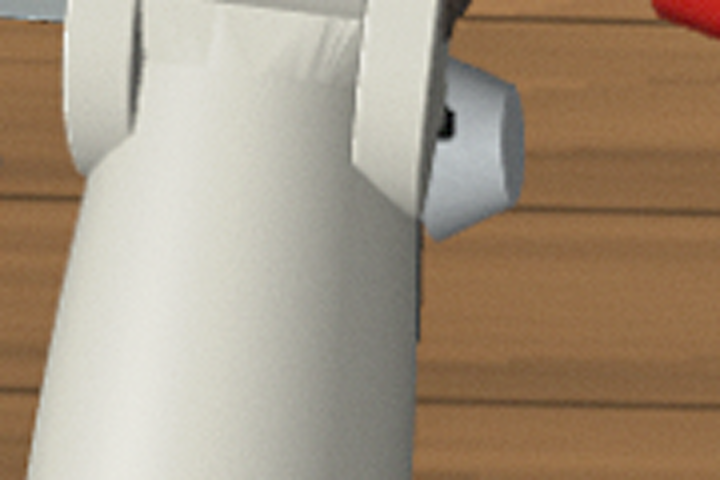

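Emit:
{"method": "play_rows", "body": {"commands": "0 0 15 0 0; 0 0 35 0 0; 0 0 50 -8 0; 0 0 51 -30 0; 0 0 51 -52 0; 0 0 51 -70 0; 0 0 51 -80 0; 0 0 51 -86 0; 0 0 51 -86 0", "force": 30}}

```text
time: 21.73
ee_pos: [0.5445, -0.0029, 0.1605]
tcp_rot: [-179.9, 0.1, -90.4]
wrist_force: [-3.6, 4.9, 9.8]
opening: 0.0152
```

```bash
python3 look.py s23 200 120 380 255
python3 - <<'E'
from h import *
save('w23.png',camera('wrist'))
E
```

```text
21.73 [ 0.5445 -0.0029  0.1605] [-1.799e+02  1.000e-01 -9.040e+01] [-3.6  4.9  9.8] [ 0.735  1.044 -0.181] 0.01518
```

View pics/s23.png

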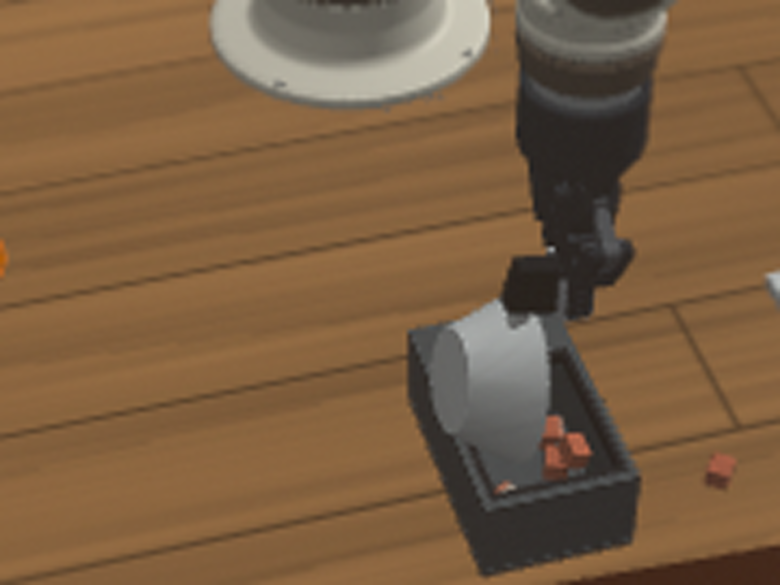

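Emit:
{"method": "play_rows", "body": {"commands": "0 0 -7 2 0; 0 0 -14 4 0; 0 0 -21 6 0; 0 0 -28 8 0; 0 0 -36 10 0; 0 0 -44 11 0; 0 0 -52 12 0; 0 0 -60 12 0; 0 0 -68 12 0; 0 0 -76 11 0", "force": 20}}

```text
time: 22.67
ee_pos: [0.5446, -0.0797, 0.1727]
tcp_rot: [-179.9, 0.1, -90.4]
wrist_force: [-4.9, 3.1, 8.5]
opening: 0.0154
```

```bash
python3 look.py s24 200 120 380 255
```

```text
22.67 [ 0.5446 -0.0797  0.1727] [-1.799e+02  1.000e-01 -9.040e+01] [-4.9  3.1  8.5] [0.979 1.345 0.061] 0.01541
```

View pics/s24.png

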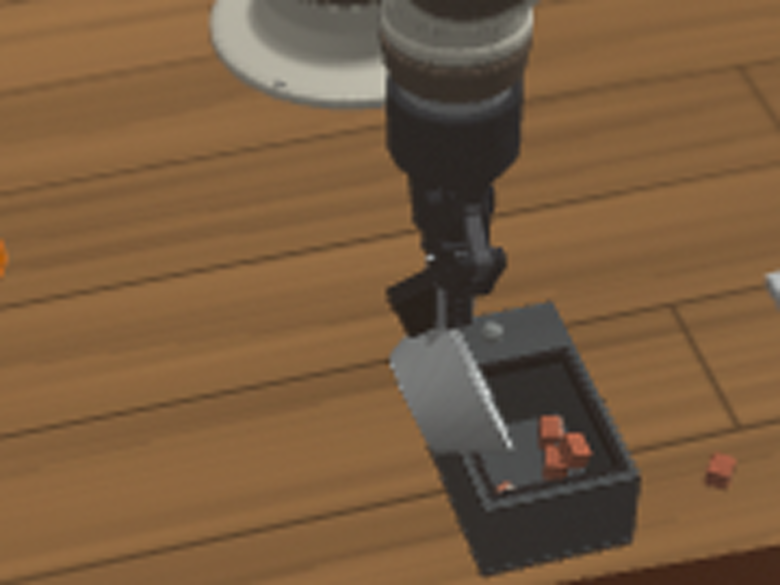

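Emit:
{"method": "play_rows", "body": {"commands": "0 0 -8 -1 0; 0 0 -16 -3 0; 0 0 -24 -6 0; 0 0 -32 -10 0; 0 0 -40 -14 0; 0 0 -48 -18 0; 0 0 -56 -23 0; 0 0 -62 -28 0; 0 0 -68 -33 0; 0 0 -68 -33 0"}}

```text
time: 23.55
ee_pos: [0.5449, -0.1504, 0.1398]
tcp_rot: [-179.8, -0.2, -90.5]
wrist_force: [-4.4, -7.5, 12.5]
opening: 0.0154
```

```bash
python3 look.py s25 200 120 380 255
```

```text
23.55 [ 0.5449 -0.1504  0.1398] [-179.8   -0.2  -90.5] [-4.4 -7.5 12.5] [-1.368  1.278  0.361] 0.01545
```

View pics/s25.png

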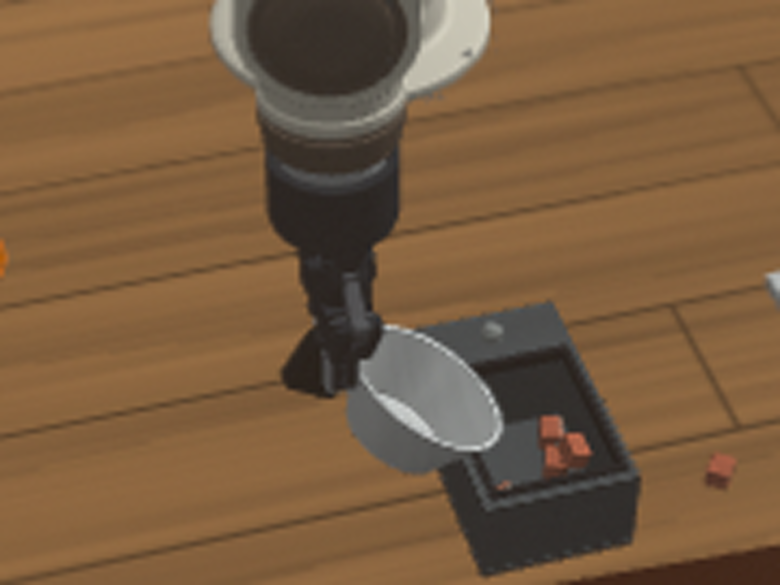

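Emit:
{"method": "play_rows", "body": {"commands": "0 0 -2 12 0; 0 0 -6 30 0; 0 -5 -20 40 0; 0 -20 -50 40 0; 0 -45 -85 40 0; 0 -70 -115 40 0; 0 -90 -130 30 0; 0 -95 -130 10 0; 0 -95 -130 -10 0; 0 -95 -130 -22 0", "force": 20}}

```text
time: 24.43
ee_pos: [0.4491, -0.2783, 0.1146]
tcp_rot: [180.0, 0.0, -90.5]
wrist_force: [-0.8, 0.2, -2.4]
opening: 0.0151
```

```bash
python3 look.py s26 150 100 330 235
```

```text
24.43 [ 0.4491 -0.2783  0.1146] [180.    0.  -90.5] [-0.8  0.2 -2.4] [-0.023  0.04  -0.003] 0.01507
```

View pics/s26.png

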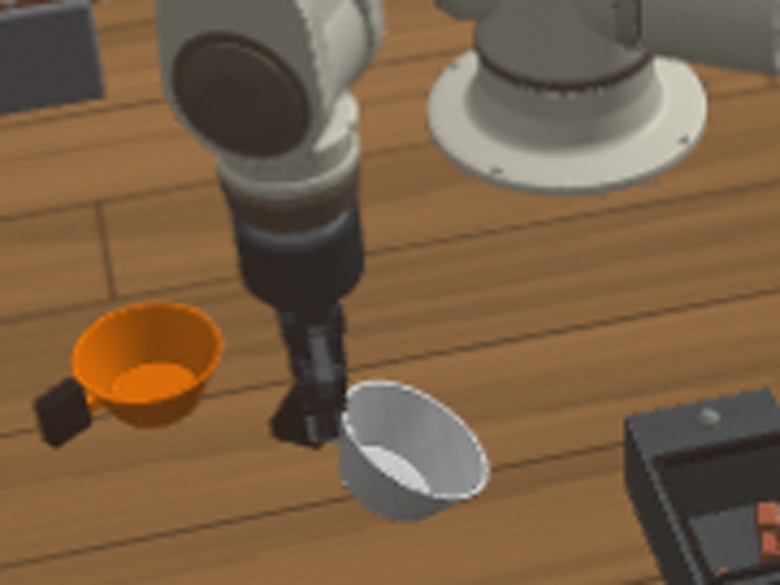

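Emit:
{"method": "play_rows", "body": {"commands": "0 0 0 -15 0; 0 0 -2 -27 0; 0 0 -10 -34 0; 0 0 -18 -41 0; 0 0 -26 -49 0; 0 0 -34 -57 0; 0 0 -41 -64 0; 0 0 -47 -70 0; 0 0 -50 -74 0; 0 0 -50 -74 0"}}

```text
time: 25.32
ee_pos: [0.4494, -0.3289, 0.0404]
tcp_rot: [180.0, -0.0, -90.5]
wrist_force: [0.1, -0.5, 0.8]
opening: 0.0154
```

```bash
python3 look.py s27 150 120 310 240
python3 - <<'E'
from h import *
save('w27.png',camera('wrist'))
E
```

```text
25.32 [ 0.4494 -0.3289  0.0404] [180.   -0.  -90.5] [ 0.1 -0.5  0.8] [ 0.021 -0.066  0.061] 0.0154
```

View pics/s27.png

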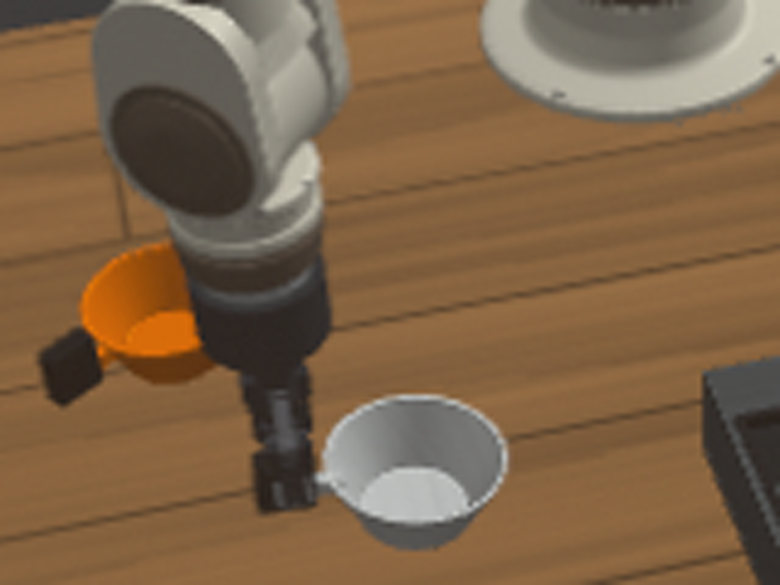

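View pics/w27.png

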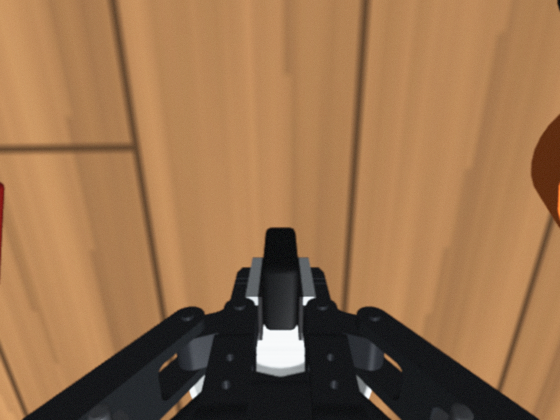

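Emit:
{"method": "play_rows", "body": {"commands": "0 0 -2 -4 0; 0 0 -4 -8 0; 0 0 -4 -10 0; 0 0 -4 -10 0; 0.25 0 -4 -10 0; 0.4 0 -4 -10 0; 0.5 0 -4 -10 0; 0.6 0 -4 10 0; 0.6 0 -4 50 0; 0.6 0 -4 90 0"}}

```text
time: 26.25
ee_pos: [0.4485, -0.3311, 0.1309]
tcp_rot: [179.8, 0.1, -90.5]
wrist_force: [0.7, -1.6, 0.7]
opening: 0.0515
```

```bash
python3 look.py s28 150 100 390 280;  python3 - <<'E'
from h import *
save('w28.png',camera('wrist'));save('t28.png',camera('top')[130:290,180:400],3.5)
E
```

```text
26.25 [ 0.4485 -0.3311  0.1309] [ 1.798e+02  1.000e-01 -9.050e+01] [ 0.7 -1.6  0.7] [-0.034 -0.088 -0.043] 0.0515
```

View pics/s28.png

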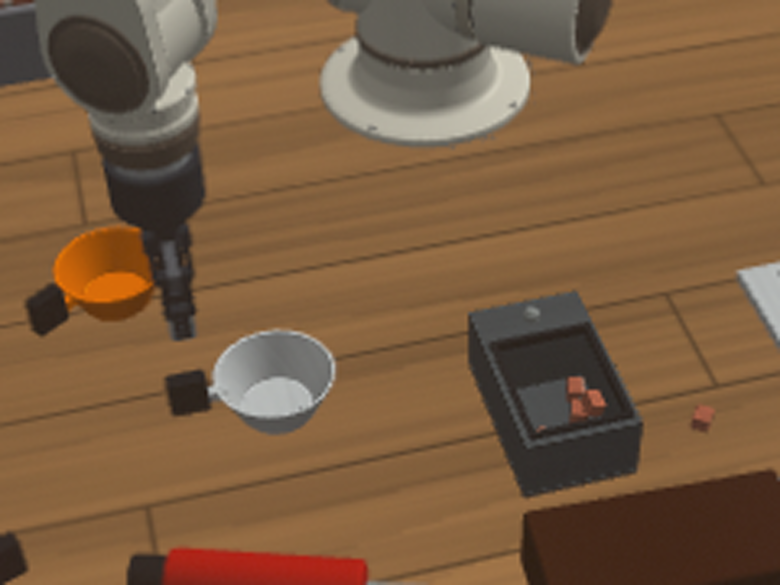

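View pics/t28.png

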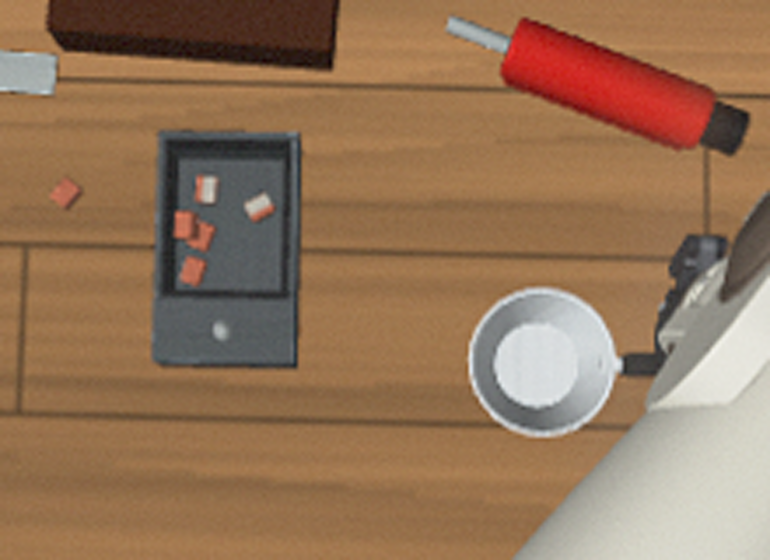

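Run:
```python
from h import *
cp=campose('top'); print(unproj([[180+65/3.5,130+192/3.5]],.012,cp))
print('cup',unproj([[180+541/3.5,130+362/3.5]],.045,cp))
```

```text
[[0.57164389 0.10371418 0.012     ]]
cup [[ 0.44786729 -0.25739361  0.045     ]]
```

Emit:
{"method": "play_rows", "body": {"commands": "0.6 0 0 35 0; 0.6 15 40 50 0; 0.6 30 80 50 0; 0.6 42 120 50 0; 0.6 54 160 50 0; 0.6 66 200 50 0; 0.6 78 240 50 0; 0.6 88 275 50 0; 0.6 98 310 50 0; 0.6 108 345 50 0"}}

```text
time: 27.23
ee_pos: [0.5573, 0.0151, 0.1799]
tcp_rot: [179.9, -0.0, -90.4]
wrist_force: [0.5, -0.8, 0.9]
opening: 0.0512
```

Emit:
{"method": "play_rows", "body": {"commands": "0.6 8 40 0 0; 0.6 16 85 -10 0; 0.6 16 85 -30 0; 0.6 16 85 -30 0; 0.6 16 85 -30 0"}}

```text
time: 27.65
ee_pos: [0.5723, 0.098, 0.1493]
tcp_rot: [179.8, -0.1, -90.4]
wrist_force: [-1.4, -0.2, 0.3]
opening: 0.0513
```

Run:
```python
from h import *
o=get_obs();print(o['ee_pos'],o['tcp_rot'],o['time'])
save('w29.png',camera('wrist'))
```

```text
[0.57228222 0.09796    0.1492527 ] [ 1.79757954e+02 -5.72065156e-02 -9.03995949e+01] 27.65
```

View pics/w29.png

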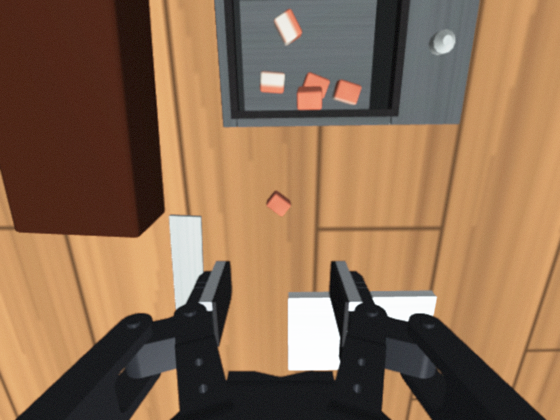

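Run:
```python
from h import *
im=cv2.imread('pics/w29.png'); cv2.imwrite('pics/w29c.png',cv2.resize(im[180:230,250:310],None,fx=10,fy=10,interpolation=cv2.INTER_CUBIC))
```

```text
(no output)
```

View pics/w29c.png

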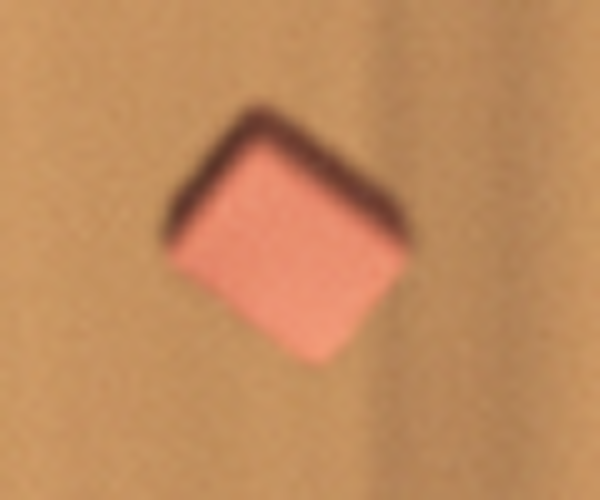

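Run:
```python
from h import *
o=dict(ee_pos=np.array([0.57228222,0.09796,0.1492527]),tcp_rot=np.array([179.757954,-.0572,-90.39959]))
cp=campose('wrist',o)
uv=np.array([[260,140],[412,255],[318,365],[165,250]])/10+[250,180]
P=unproj(uv,.015,cp); print(P.round(4)); print(P.mean(0))
for i in range(4):
    d=P[(i+1)%4]-P[i]; print(np.hypot(*d[:2])*1000,np.degrees(np.arctan2(d[1],d[0])))
```

```text
[[0.5739 0.0939 0.015 ]
 [0.5596 0.1055 0.015 ]
 [0.5686 0.1166 0.015 ]
 [0.5831 0.1048 0.015 ]]
[0.57128842 0.10519057 0.015     ]
18.42560307757879 141.33043853581395
14.325503433570082 51.009211920422494
18.726371758369382 -39.06551941926693
14.200967795949492 -130.20547622235958
```

Emit:
{"method": "play_rows", "body": {"commands": "0.6 -1 6 -15 -7; 0.6 -1 6 -35 -14; 0.6 -1 6 -60 -21; 0.6 -1 6 -80 -28; 0.6 -1 6 -95 -35; 0.6 -1 6 -100 -39; 0.6 -1 6 -100 -39; 0.6 -1 6 -100 -39"}}

```text
time: 28.37
ee_pos: [0.5729, 0.1026, 0.0523]
tcp_rot: [-180.0, 0.0, -129.4]
wrist_force: [0.5, 0.2, -0.1]
opening: 0.0512
```

Run:
```python
from h import *
o=get_obs();print(o['ee_pos'],o['tcp_rot'],o['time'])
save('w30.png',camera('wrist'))
```

```text
[0.57288558 0.10264803 0.05228037] [-1.79968377e+02  2.98741426e-02 -1.29433319e+02] 28.3667
```

View pics/w30.png

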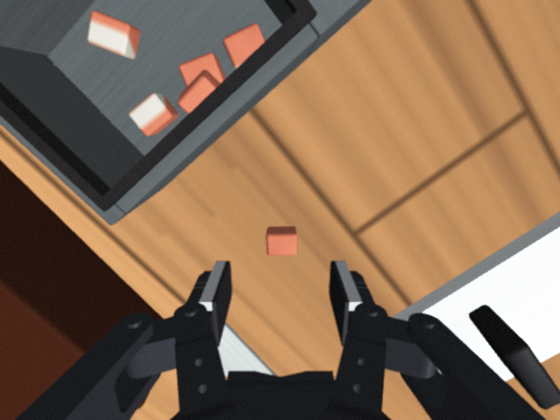

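Emit:
{"method": "play_rows", "body": {"commands": "0.6 -2 3 -20 0; 0.6 -2 3 -38 0; 0.6 -2 3 -47 0; 0.6 -2 3 -47 0; 0.3 -2 3 -47 0; 0 -2 3 -47 0; 0 -2 3 -47 0; 0 -2 3 -47 0; 0 -2 3 -30 0; 0 -2 3 0 0", "force": 25}}

```text
time: 29.25
ee_pos: [0.5687, 0.1065, 0.049]
tcp_rot: [179.8, -0.2, -129.5]
wrist_force: [0.8, -0.9, -0.1]
opening: 0.0189
```

Emit:
{"method": "play_rows", "body": {"commands": "0 0 0 35 0; 0 0 -10 75 7; 0 -5 -35 85 14; 0 -12 -70 85 21; 0 -20 -105 85 28; 0 -28 -135 75 35; 0 -33 -146 50 39; 0 -33 -146 20 39; 0 -33 -146 -4 39; 0 -33 -146 -4 39"}}

```text
time: 30.08
ee_pos: [0.5349, -0.0393, 0.0429]
tcp_rot: [179.6, 0.0, -90.5]
wrist_force: [-0.4, -0.4, -0.7]
opening: 0.0188
```

Emit:
{"method": "play_rows", "body": {"commands": "0.35 0 0 0 0; 0.4 0 0 0 0; 0.4 0 0 10 0; 0.4 0 0 40 0; 0.4 0 20 80 0; 0.4 0 60 110 0; 0.5 0 100 110 0"}}

```text
time: 30.67
ee_pos: [0.5398, 0.0535, 0.1643]
tcp_rot: [-179.4, 0.0, -90.6]
wrist_force: [0.9, -0.2, 0.0]
opening: 0.0423
```

```bash
python3 look.py s31 220 140 380 260
python3 - <<'E'
from h import *
o=get_obs();print(o['ee_pos'],o['tcp_rot'],o['time'])
save('w31.png',camera('wrist'))
E
```

```text
30.67 [0.5398 0.0535 0.1643] [-179.4    0.   -90.6] [ 0.9 -0.2  0. ] [ 0.041 -0.038 -0.003] 0.04227
[0.53943442 0.06057345 0.16326099] [-179.47833783    0.21418163  -90.35132551] 30.7167
```

View pics/w31.png

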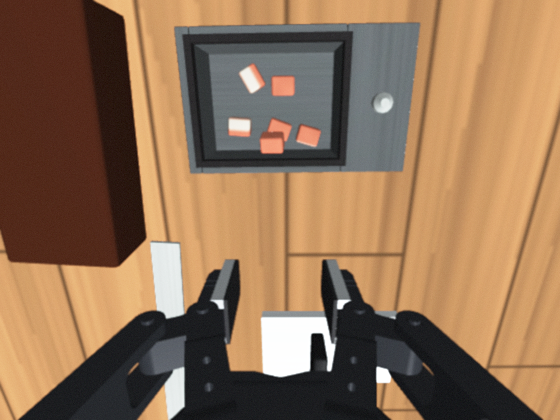

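View pics/s31.png

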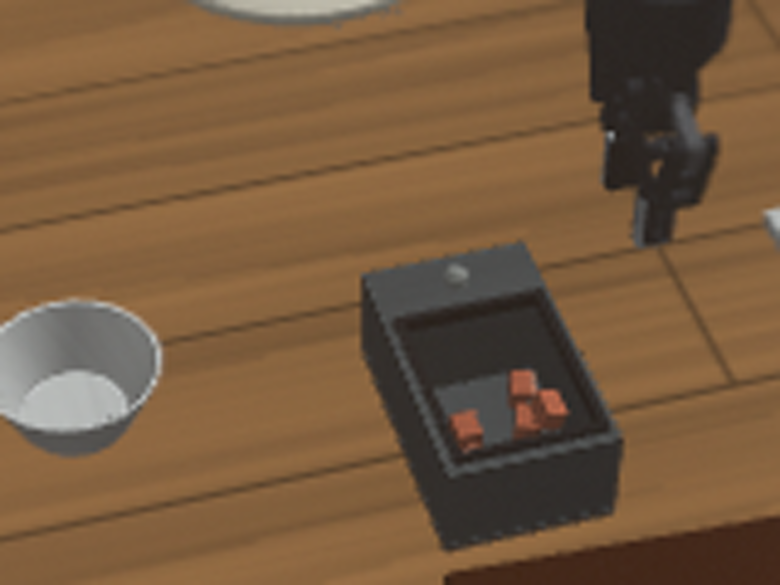

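Emit:
{"method": "play_rows", "body": {"commands": "0.6 -10 40 0 0; 0.6 -20 80 0 0; 0.6 -30 120 0 0; 0.6 -38 160 0 0; 0.6 -43 188 -10 0; 0.6 -43 190 -10 0; 0.6 -43 190 -10 0; 0.6 -43 190 -10 0"}}

```text
time: 31.43
ee_pos: [0.4948, 0.2434, 0.1476]
tcp_rot: [-179.9, 0.0, -90.4]
wrist_force: [-0.2, -0.6, -0.2]
opening: 0.0511
```

Run:
```python
from h import *
o=get_obs();print(o['ee_pos'],o['tcp_rot'],o['time'])
save('w32.png',camera('wrist'))
cp=campose('wrist',o)
c=np.array([.4814,.2592,0])
print(proj(c+np.array([[.015,0,.054],[-.062,0,.016],[.08,-.05,.012],[-.08,-.05,.012],[.023,.03,.054],[.023,-.03,.054],[.007,-.03,.054]]),cp).round(1))
```

```text
[0.49484652 0.24336406 0.1475869 ] [-1.79925355e+02  1.54670760e-02 -9.04338374e+01] 31.4333
[[276.6 230.2]
 [357.7 214.2]
 [205.6 162.2]
 [380.6 161.1]
 [267.7 262.1]
 [266.2 195.9]
 [286.1 195.8]]
```

View pics/w32.png

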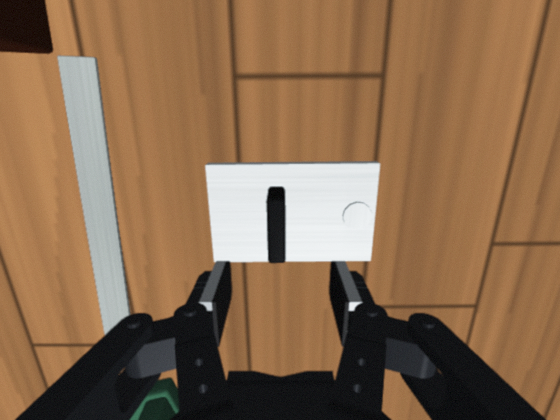

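Run:
```python
from m import *
im=cv2.imread('pics/w32.png'); cv2.imwrite('pics/w32c.png',cv2.resize(im[150:280,195:395],None,fx=4,fy=4,interpolation=cv2.INTER_CUBIC))
o=dict(ee_pos=np.array([0.49484652,0.24336406,0.1475869]),tcp_rot=np.array([-179.925355,.01547,-90.4338]))
cp=campose('wrist',o)
cov=np.array([[.08,-.05,.012],[-.08,-.05,.012],[.08,.05,.012],[-.08,.05,.012],[-.062,0,.016]])
p,r=fit(cov,np.array([[207,164],[379.5,163],[213,263],[372.5,262],[358,215]]),cp,[.48,.26,0]);print(p[:2],np.degrees(p[2]),r)
```

```text
[0.48107751 0.26145101] 0.18560732252848422 [-1.04  0.88  1.04  0.3   1.69 -1.34 -1.58 -1.55 -0.09  1.17]
```

View pics/w32c.png

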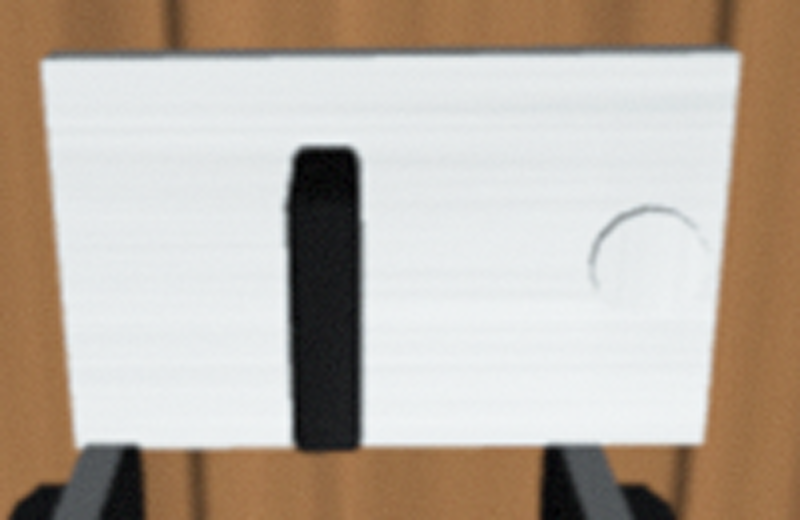

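Emit:
{"method": "play_rows", "body": {"commands": "0.6 1 17 -20 0.5; 0.6 1 17 -50 0.5; 0.6 1 17 -70 0.5; 0.6 1 17 -75 0.5; 0.6 1 17 -75 0.5; 0.6 1 17 -75 0.5"}}

```text
time: 31.98
ee_pos: [0.4963, 0.2598, 0.0727]
tcp_rot: [-179.9, 0.0, -90.1]
wrist_force: [0.1, -0.2, 1.2]
opening: 0.0514
```

Run:
```python
from h import *
o=get_obs();print(o['ee_pos'],o['tcp_rot'],o['time'])
save('w33.png',camera('wrist'))
```

```text
[0.49629102 0.25983865 0.07268042] [-1.79936359e+02  3.04402583e-02 -9.00518205e+01] 31.9833
```

View pics/w33.png

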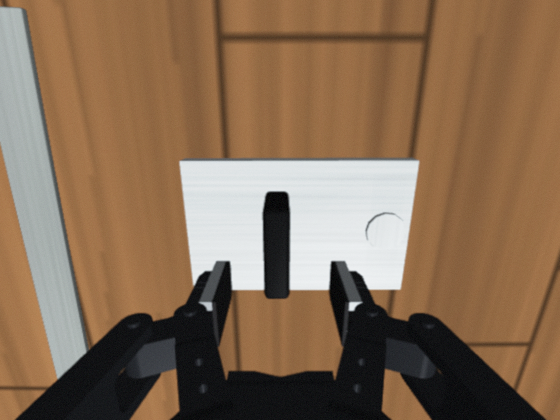

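Emit:
{"method": "play_rows", "body": {"commands": "0.6 1 0 -20 0; 0.6 1 0 -40 0; 0.6 1 0 -50 0; 0.6 1 0 -50 0; 0.3 1 0 -50 0; 0 1 0 -50 0; 0 1 0 -50 0; 0 1 0 -50 0; 0 1 0 -50 0; 0 1 0 -50 0", "force": 100}}

```text
time: 32.87
ee_pos: [0.4976, 0.2609, 0.0231]
tcp_rot: [-179.8, 0.1, -90.0]
wrist_force: [0.4, -1.6, 5.7]
opening: 0.0145
```

Emit:
{"method": "play_rows", "body": {"commands": "0 0 0 15 0; 0 0 0 40 0; 0 0 0 75 0; 0 0 0 110 0; 0 0 0 120 0; 0 0 0 120 0"}}

```text
time: 33.37
ee_pos: [0.4979, 0.2612, 0.1446]
tcp_rot: [-179.7, 0.1, -90.0]
wrist_force: [0.3, 0.7, -4.6]
opening: 0.0146
```

```bash
python3 look.py s34 280 100 460 235
python3 - <<'E'
from h import *
o=get_obs();save('w34.png',camera('wrist')); print(o['ee_pos'],o['tcp_rot'])
E
```

```text
33.37 [0.4979 0.2612 0.1446] [-1.797e+02  1.000e-01 -9.000e+01] [ 0.3  0.7 -4.6] [ 0.009 -0.158 -0.018] 0.01464
[0.49709118 0.26072558 0.14180052] [-1.79900776e+02  5.00713696e-02 -8.99751545e+01]
```

View pics/s34.png

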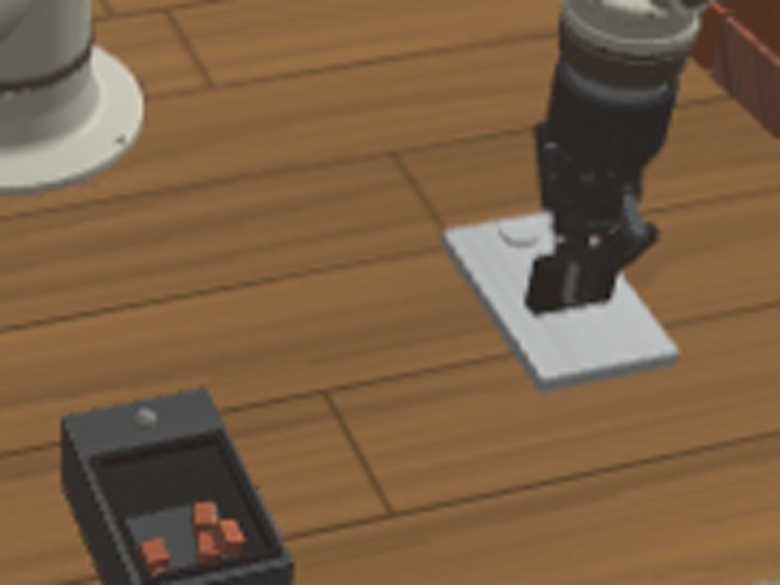

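View pics/w34.png

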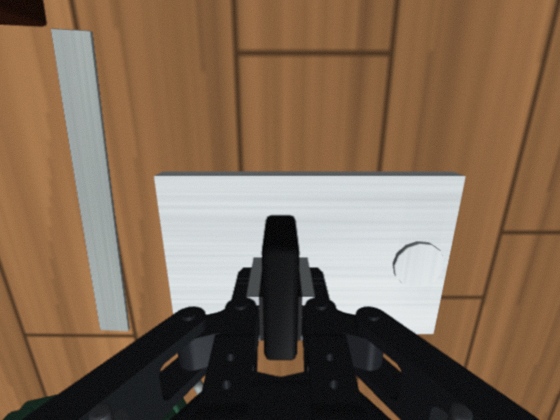

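Run:
```python
from m import *
im=cv2.imread('pics/w34.png'); cv2.imwrite('pics/w34c.png',cv2.resize(im[160:350,140:480],None,fx=2.35,fy=2.35,interpolation=cv2.INTER_CUBIC))
o=dict(ee_pos=np.array([0.49709118,0.26072558,0.14180052]),tcp_rot=np.array([-179.900776,.05007,-89.97515]))
cp=campose('wrist',o); zb=.1418-.0231
cov=np.array([[.08,-.05,.012],[-.08,-.05,.012],[.08,.05,.012],[-.08,.05,.012],[-.062,0,.016]]); cov[:,2]+=zb
uv=np.array([[155.5,176.5],[464.5,176.5],[173.5,333.5],[435.5,333.5],[419,267]])
p,r=fit(cov,uv,cp,[.48,.26,0]);print(p[:2],np.degrees(p[2]),r)
print('tcp-cover',o['ee_pos'][:2]-p[:2])
p,r=fit(cov[[0,1,4]],uv[[0,1,4]],cp,[.48,.26,0]);print(p[:2],np.degrees(p[2]),r)
```

```text
[0.48013394 0.2614049 ] 0.06282516119680484 [-1.14 -0.23  0.81  0.17  2.73  0.05 -2.54  0.39  0.19 -0.61]
tcp-cover [ 0.01695724 -0.00067932]
[0.4800933  0.26158277] 0.06473197956604484 [-1.01  0.11  0.81  0.5   0.22 -0.33]
```

View pics/w34c.png

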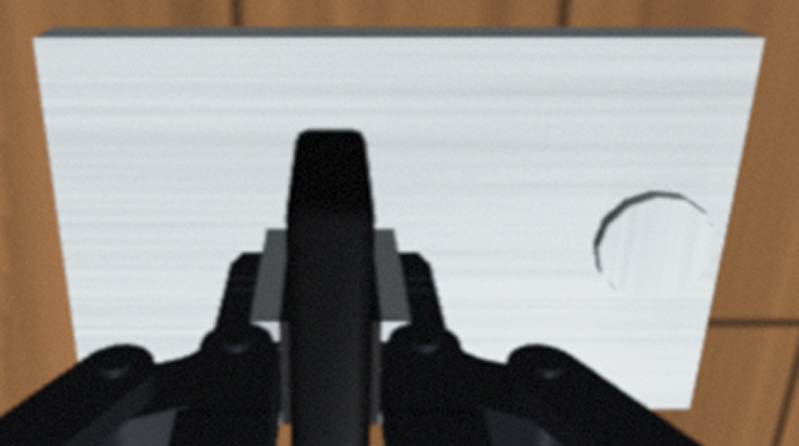

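Run:
```python
from h import *
im=cv2.imread('pics/w31.png'); cv2.imwrite('pics/w31c.png',cv2.resize(im[10:190,165:430],None,fx=3,fy=3,interpolation=cv2.INTER_CUBIC))
```

```text
(no output)
```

View pics/w31c.png

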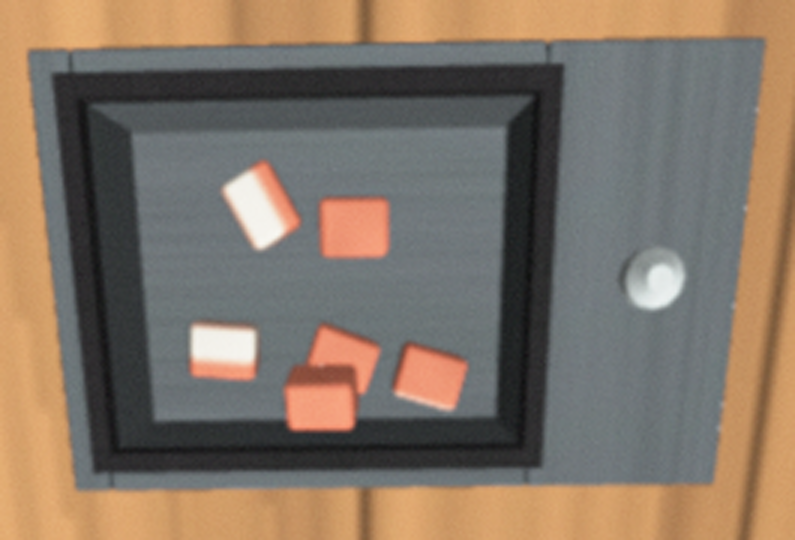

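Run:
```python
from m import *
o=dict(ee_pos=np.array([0.53943442,0.06057345,0.16326099]),tcp_rot=np.array([-179.47833783,0.21418163,-90.35132551]))
cp=campose('wrist',o)
cell=np.array([[.085,-.052,.066],[-.085,-.052,.066],[-.085,.052,.066],[.085,.052,.066],[-.062,0,.077]])
uv=np.array([[28,50],[765,38],[713,483],[77,490],[660,276]])/3+[165,10]
p,r=fit(cell,uv,cp,[.52,-.03,0]);print('cell',p[:2],np.degrees(p[2]),r, p[:2]-.062*np.array([np.cos(p[2]),np.sin(p[2])]))
print('pin alone',unproj(uv[4:],.077,cp))
```

```text
cell [ 0.52619727 -0.02344375] 0.5269784069479515 [-0.82 -0.33  0.88 -0.69  0.6   0.45 -0.69  0.6  -0.    0.6 ] [ 0.46419989 -0.02401399]
pin alone [[ 0.46424014 -0.02441102  0.077     ]]
```

Run:
```python
from h import *
im=cv2.imread('pics/w29.png'); cv2.imwrite('pics/w29d.png',cv2.resize(im[0:140,210:490],None,fx=2.8,fy=2.8,interpolation=cv2.INTER_CUBIC))
```

```text
(no output)
```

View pics/w29d.png

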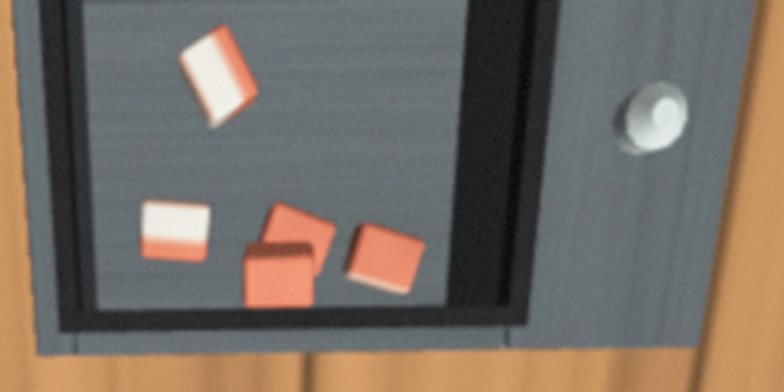

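Run:
```python
from m import *
o=dict(ee_pos=np.array([0.57228222,0.09796,0.1492527]),tcp_rot=np.array([179.757954,-.0572,-90.39959]))
cp=campose('wrist',o)
cell=np.array([[-.085,.052,.066],[.085,.052,.066],[-.062,0,.077]])
uv=np.array([[700,346],[36,354],[667,114]])/2.8+[210,0]
p,r=fit(cell,uv,cp,[.52,-.03,0]);print('cell',p[:2],np.degrees(p[2]),r, p[:2]-.062*np.array([np.cos(p[2]),np.sin(p[2])]))
print('pin alone',unproj(uv[2:],.077,cp))
# top camera pin
print(unproj(np.array([[168,415]])/6+[215,155],.077,campose('top')))
```

```text
cell [ 0.525955   -0.02379718] 0.2618035396810327 [ 0.04  0.6   0.14  0.03 -0.15 -0.53] [ 0.46395564 -0.02408047]
pin alone [[ 0.46380886 -0.02378108  0.077     ]]
[[ 0.46392534 -0.02409148  0.077     ]]
```

Run:
```python
from m import *
o=dict(ee_pos=np.array([0.49709118,0.26072558,0.14180052]),tcp_rot=np.array([-179.900776,.05007,-89.97515]))
cp=campose('wrist',o)
for zb in (.1418-.0231,.122,.126):
    cov=np.array([[.08,-.05,.012],[-.08,-.05,.012],[-.062,0,.016],[.015,-.03,.054]])
    W=cov+[.49709-.015,.2607,zb]; print(zb,proj(W,cp).round(1).tolist())
    def f(q):
        W=cov[:3]+[q[0],q[1],q[2]]; return (proj(W,cp)-[[155.5,176.5],[464.5,176.5],[418,267]]).ravel()
r=least_squares(f,[.482,.26,.12]); print(r.x,r.fun.round(2), o['ee_pos']-r.x)
```

```text
0.11870000000000001 [[150.5, 174.8], [461.9, 175.5], [415.9, 265.4], [275.8, 246.7]]
0.122 [[147.8, 176.2], [465.5, 177.0], [418.4, 268.4], [275.7, 250.4]]
0.126 [[144.5, 178.1], [470.1, 178.8], [421.5, 272.2], [275.6, 255.1]]
[0.48010747 0.26179229 0.11782675] [-0.25 -0.05 -0.18  0.68  0.45 -0.68] [ 0.01698371 -0.00106671  0.02397377]
```

Emit:
{"method": "play_rows", "body": {"commands": "0 5 -15 0 0; 0 12 -50 0 0; 0 20 -90 0 0; 0 27 -130 0 0; 0 34 -170 0 0; 0 40 -210 0 0; 0 45 -250 0 0; 0 45 -275 0 0; 0 45 -285 0 0; 0 45 -286 0 0"}}

```text
time: 34.3
ee_pos: [0.5405, -0.0275, 0.1387]
tcp_rot: [179.8, -0.0, -90.1]
wrist_force: [-0.4, -0.4, -4.6]
opening: 0.0142
```

```bash
python3 look.py s35 240 140 400 260
```

```text
34.3 [ 0.5405 -0.0275  0.1387] [179.8  -0.  -90.1] [-0.4 -0.4 -4.6] [ 0.014 -0.043 -0.01 ] 0.01418
```

View pics/s35.png

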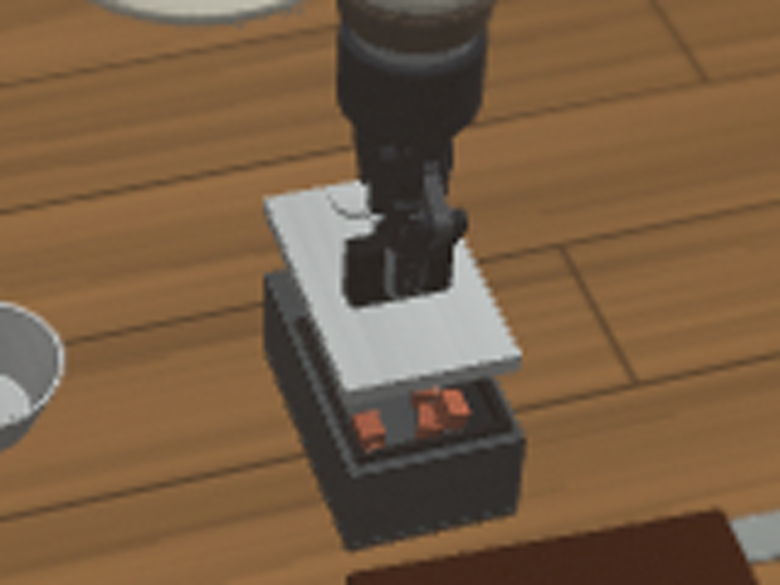

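Emit:
{"method": "play_rows", "body": {"commands": "0 1.5 2 -10 0.3; 0 1.5 2 -20 0.3; 0 1.5 2 -28 0.3; 0 1.5 2 -33 0.3; 0 1.5 2 -33 0.3; 0 1.5 2 -33 0.3; 0 1.5 2 -33 0.3"}}

```text
time: 34.93
ee_pos: [0.5432, -0.0233, 0.1085]
tcp_rot: [-180.0, 0.0, -89.7]
wrist_force: [-0.2, -0.7, -3.4]
opening: 0.0145
```

Emit:
{"method": "play_rows", "body": {"commands": "0 0 0 -1 0; 0 0 0 -2 0; 0 0 0 -3 0; 0 0 0 -4 0; 0 0 0 -5 0; 0 0 0 -6 0; 0 0 0 -6 0"}}

```text
time: 35.52
ee_pos: [0.543, -0.0236, 0.102]
tcp_rot: [180.0, 0.0, -89.7]
wrist_force: [-0.5, 0.1, -4.0]
opening: 0.0146
```

Emit:
{"method": "play_rows", "body": {"commands": "0 -0.5 -1 -1 0; 0 -0.5 -1 -2 0; 0 -0.5 -1 -3 0; 0 -0.5 -1 -4 0; 0 -0.5 -1 -4 0"}}

```text
time: 35.93
ee_pos: [0.5424, -0.0245, 0.0979]
tcp_rot: [180.0, 0.0, -89.7]
wrist_force: [0.3, 0.0, -4.8]
opening: 0.0144
```

Emit:
{"method": "play_rows", "body": {"commands": "0 0 0 -1 0; 0 0 0 -2 0; 0 0 0 -2 0"}}

```text
time: 36.18
ee_pos: [0.5425, -0.0245, 0.096]
tcp_rot: [180.0, 0.0, -89.7]
wrist_force: [-0.1, 0.7, -4.9]
opening: 0.0144
```

Emit:
{"method": "play_rows", "body": {"commands": "0 0 0 -1 0; 0 0 0 -2 0; 0 0 0 -3 0; 0 0 0 -3 0"}}

```text
time: 36.52
ee_pos: [0.5426, -0.0245, 0.0937]
tcp_rot: [-180.0, -0.0, -89.7]
wrist_force: [-2.6, -0.1, 2.4]
opening: 0.0145
```

```bash
python3 look.py s36 240 140 400 260
```

```text
36.52 [ 0.5426 -0.0245  0.0937] [-180.    -0.   -89.7] [-2.6 -0.1  2.4] [ 0.044  0.491 -0.015] 0.01451
```

View pics/s36.png

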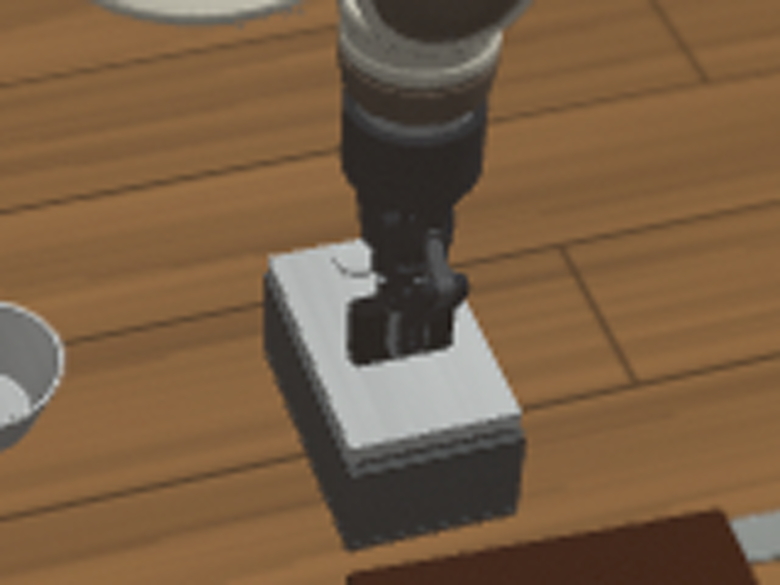

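Emit:
{"method": "play_rows", "body": {"commands": "0 -1.5 0 0 0; 0 -1.5 0 -1 0; 0 -1.5 0 -2 0; 0 -1.5 0 -3 0; 0 -1.5 0 -3 0"}}

```text
time: 36.98
ee_pos: [0.5418, -0.0246, 0.0907]
tcp_rot: [-179.9, -0.0, -89.7]
wrist_force: [4.9, -0.6, 4.8]
opening: 0.0145
```

```bash
python3 -c "
from h import *
o=get_obs();print(o['ee_pos'],o['tcp_rot'],o['wrist_force'],o['torque'])"
```

```text
[ 0.54182432 -0.0245699   0.09065985] [-1.79889828e+02 -4.51698433e-03 -8.96750809e+01] [ 4.88048281 -0.59446581  4.84173077] [ 0.0525227  -0.9649042   0.02586851]
```

Emit:
{"method": "play_rows", "body": {"commands": "0 0.5 0 -1 0; 0 0.5 0 -2 0; 0 0.5 0 -3 0; 0 0.5 0 -4 0; 0 0.5 0 -5 0; 0 0.5 0 -5 0; 0 0.5 0 -5 0"}}

```text
time: 37.57
ee_pos: [0.542, -0.0246, 0.0891]
tcp_rot: [-179.8, -0.0, -89.7]
wrist_force: [-8.9, -0.1, 31.7]
opening: 0.0142
```

```bash
python3 look.py s37 260 160 360 235
```

```text
37.57 [ 0.542  -0.0246  0.0891] [-179.8   -0.   -89.7] [-8.9 -0.1 31.7] [0.114 1.944 0.01 ] 0.01421
```

View pics/s37.png

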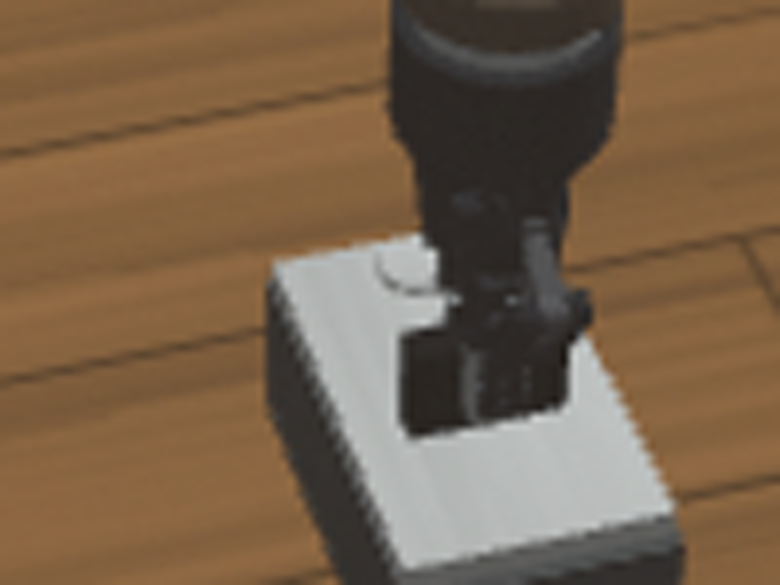

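Emit:
{"method": "play_rows", "body": {"commands": "0 -0.5 0 1 0; 0 -0.5 0 1.5 0; 0 -0.5 0 1.5 0; 0 -0.5 0 1.5 0; 0 -0.5 0 1.5 0"}}

```text
time: 38.03
ee_pos: [0.5419, -0.0246, 0.0891]
tcp_rot: [-179.8, -0.0, -89.7]
wrist_force: [-0.6, 0.6, 19.0]
opening: 0.0146
```

```bash
python3 look.py s38 270 180 370 255;python3 - <<'E'
from h import *
o=get_obs();print(o['ee_pos'],o['torque'])
save('w38.png',camera('wrist')); save('t38.png',camera('top')[130:290,180:400],3.5)
E
```

```text
38.03 [ 0.5419 -0.0246  0.0891] [-179.8   -0.   -89.7] [-0.6  0.6 19. ] [ 0.108  0.262 -0.022] 0.01461
[ 0.54192905 -0.02456942  0.08914705] [0.09142928 0.35359294 0.00574258]
```

View pics/s38.png

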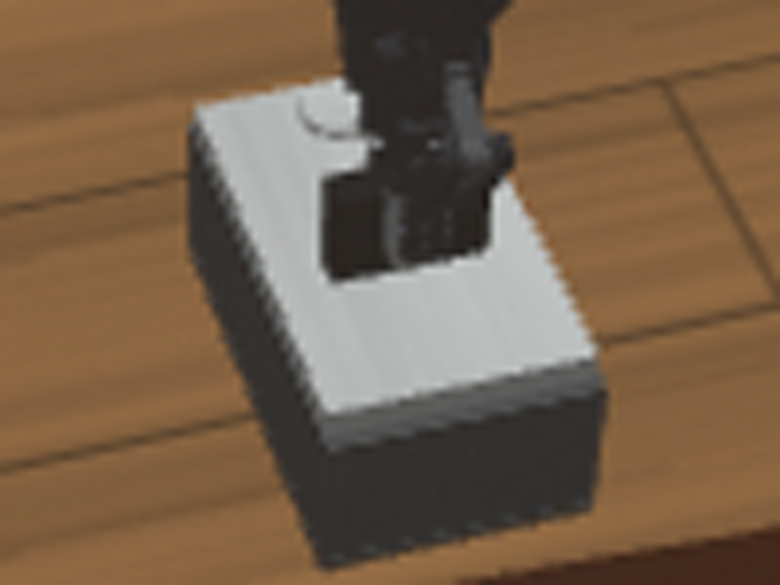

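View pics/t38.png

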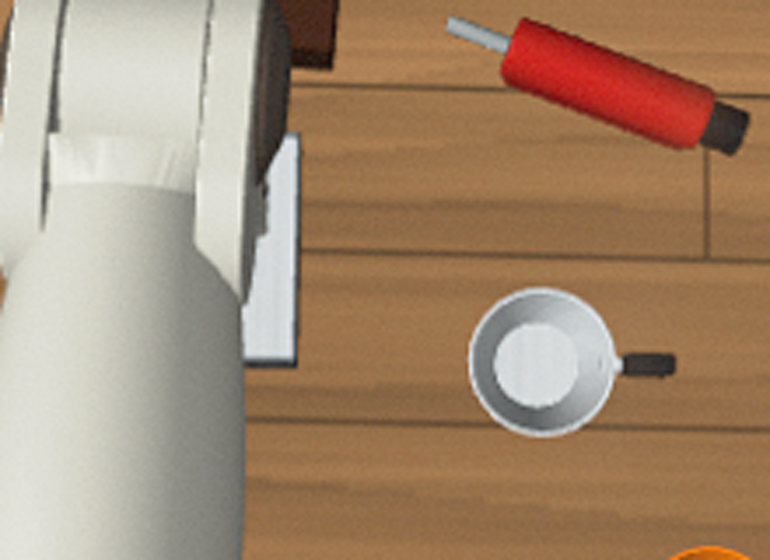

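View pics/w38.png

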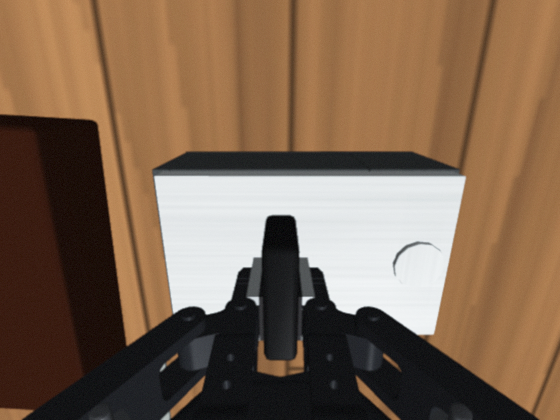

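```bash
python3 -c "
from h import *
o=get_obs();print(o['time'],o['ee_pos'],o['wrist_force'],o['opening'],abs(o['qd']).max())
print(job_done())"
```

```text
38.1833 [ 0.54194187 -0.02455858  0.08913097] [-1.55576872 -0.38286249 18.87607445] 0.014808922980376525 0.09823722224574455
the job is handed in; nothing more can be done
None
```

I handed the job in at 38.2 s with the cover held pressed down flush on the cell. No verdict is reported, so what follows is from my own checks.

- **Tipping:** I let the cup droop in the grip, then turned it by pushing its lip against the cell. Early on it slipped out of the grip over the bench, but landed upright with all six chips inside.
- **Chips:** Five went straight into the well. One bounced out onto the bench, and I picked it up and put it in. The last picture before covering showed all six in the well.
- **Cup:** It stands upright and let go at about (0.448, -0.257), roughly 240 mm from the cell centre.
- **Cover:** Measured from its grip height on the bench, the underside went below the pin tip's height without resistance, so the pin is in the socket. It then met the rim and went down to 66 mm. Easing the push from about 32 to 19 N did not change that height. The last pictures showed the cover square with no gap.
- **At hand-in:** The wrist read about 19 N upward, the fingers were still gripping, and the joints were practically still.
- **Disagreement:** The wrist camera placed the gripped cover about 2 mm in x from where the grip itself implies. The pin readings from the wrist and top cameras agreed to within 1 mm. I aligned with the wrist camera, and the sideways force at the end was small (0.6 to 1.6 N). I did not move the brick, tester, straightedge or clamp.

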